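Unkey the empty pot from the desk organiser and box it

TASK

Lift the empty pot straight up out of the row of interlocked desk-organiser pots, leaving the pots beside it standing where they are, and lay it down on its side, flat on the bottom of the open cardboard box base, so that the lid can go on. Lay it down gently, without dropping it or letting it fall over, do not press the gripper or arm on the box's walls, and leave the other things on the desk where they are.

Things in the scene. Friction and masses are not known exactly. Their poses are not given: they have to be found in the camera images.
- pot_mid (a point): Centre (half-way up) of the pot to be boxed: open, square, grey plastic, the only empty one, always one of the two inner pots of the row. 56 x 56 mm in plan, 95 mm high, walls 3 mm, 80 to 170 g. z points up out of its mouth, +y along the row to the robot's left, x to the back of the row. Its front and back faces (across x) are plain and flat; the side faces (across y) carry the joint.
- pot_rib (a point): Middle of the outer face of this pot's T-shaped rib, on its +y face, 38 mm from its middle and 30 mm above its underside. The rib is 15 mm wide, stands out 10 mm and covers the lower 60 mm.
- pot_slot (a point): Middle of the mouth of this pot's T-slot, on its -y face, 28 mm from its middle. The slot is 11 mm wide, runs the full height, open at top and bottom; beside it that face is flat, so the pot lies steadily on it.
- pot_pens_mid (a point): Centre of the other inner pot (same shell, half-way up), loose, 0.34 kg; it holds pens near its middle that reach 143 mm above its underside.
- pot_right_mid (a point): Centre of the end pot at the -y end of the row (same shell, half-way up), loose, 0.34 kg; it holds pens and a steel ruler that reach 155 mm above its underside, all in the middle or the outer half.
- pot_left_mid (a point): Centre of the end pot at the +y end of the row (same shell, half-way up), loose, 0.34 kg; it holds pens and scissors, handles up, that reach 150 mm above its underside, in the middle or the outer half.
- mat: Black anti-slip mat, 74 x 262 x 3 mm, long along its y, fixed to the desk, on which the four pots stand at y = -86, -29, +29 and +86 mm. All have the same shell; each rib sits in the T-slot of the next pot with 1.5 mm of play all round, and neighbouring faces are 1.5 mm apart, so a pot comes out only upwards, by its full 95 mm. Origin at the centre of its underside.
- box: Open base of the pot's flimsy brown cardboard box, fixed to the desk: 130 mm along x, 180 mm along y, walls 4 mm thick and 50 mm high, bottom 4 mm thick, open at the top (inside 122 x 172 mm). Origin at the centre of its underside. It stands left or right in front of the row; the desk phone stands on the other side.
- phone: Black desk phone, fixed, 185 x 185 mm and 72 mm high. Origin at the centre of its underside.
- notes: Block of sticky notes, 76 x 76 x 26 mm, loose. Origin at the centre of its underside. It and the stapler lie in front of the row, either way round.
- stapler: Black stapler, 138 mm along x, 36 mm along y, 55 mm high, loose. Origin at the centre of its underside.
- bottle: Water bottle with a cap, 64 mm across, 190 mm high, loose, behind the row. Origin at the centre of its underside.
- mug: White mug, 80 mm across, 92 mm high, loose, with a handle at +y, behind the row. Origin at the centre of its underside.
- tape: Black tape dispenser, 60 mm along x, 150 mm along y, 86 mm high, loose, behind the row. Origin at the centre of its underside.
Things that resemble listed ones, but are neither listed nor needed, are in the scene too. What is shaped like the part that bears pot_mid but orange or red is not meant.

How it is judged:
By the outcome, as a careful person would: the job done as asked, in the order asked, and still so for the second after the job is handed in, with the robot touching nothing.
It also fails if it takes over 51 s, if anything falls off the work surface, if the arm or the gripper's body presses on something with over 40 N, if the wrist force passes 120 N, or if a joint passes its speed limit or range.

ROBOT

A 6-joint arm with a two-finger parallel gripper is mounted at the origin on the work surface. World frame = base frame: x ahead of the robot, y to its left, z up, the work surface at z = 0. Lengths are in mm, angles in degrees, forces in N, time in s.
With the tool pointing down it reaches from about 350 to 850 mm from the base axis. Payload 8.1 kg.
Tool frame: the origin (TCP) lies between the finger pads; the fingertips stand 22 mm ahead of it and the grasp point (between the pads) lies 3 mm ahead of it; z points along the fingers, y is the direction in which the jaws open and shut (so a half turn about z gives the same grasp; the last joint's range is limited). The gripper opens to 85 mm and grips with 20 to 120 N. Pads are 22 mm wide; open, the fingers measure 114 mm over their backs; the gripper's body (76 mm by 85 mm) begins 54 mm behind the grasp point. The pads swing forward as they close: fully open they stand 13 mm farther back than shut.
Start: joints at [67.758, 7.471, 85.268, -0, 87.261, -4.893], TCP at [178.895, 572.715, 253.292] pointing down, gripper open.
Joint ranges: [-169.43, 169.43], [-51.17, 129.36], [1.28, 143.12], [-76.62, 256.62], [0, 156.53], [-152.29, 152.29]. Speed limits (degrees/s): [136.94, 136.94, 159.86, 180, 180, 180].

INTERFACE

Orientations are given as [roll, pitch, yaw] about the fixed x, y, z axes, in that order (R = Rz(yaw) Ry(pitch) Rx(roll)).
In Python, from bench import r gives the robot as it stands.
- The arm moves only by the tool drive_tool, never from a script. Its argument "moves" is a list of rows, each a list of 2 entries, a list of its own where there are three numbers: the shift along the world's x, y, z in mm, then the turn about the world's z in degrees. A call has exactly 8 rows; each row is the pose to reach, as a shift and turn from the pose commanded when the call began; what a row does not reach only later rows make up. A row lasts 1/12 s, in which the tool goes at most 41.7 mm and 7.16 degrees, less where a joint would pass 70% of its speed; a pose out of reach is approached as far as the arm can. A call with a gripper value outside its range is refused whole. "fingers" is the finger opening in mm, from 0 to 85.4, set as the call begins (left out, the last holds). The fingers move at their own pace and stop on an object; "squeeze" is the grip in N (left out, the last holds). Time passes only in rows, so rows that repeat a pose let the fingers close, or fill a call up. It gives the time, the measured TCP pose, the force and the opening at its end, in the units of the state.
- r.sense(): the state, without advancing time (a new reading comes with each control period).
- r.snapshot(name): name is "scene" or "top" or "wrist"; returns a dict with "pixels" (384x512x3 uint8, red, green, blue), "camera_matrix" (3x3 intrinsics, pixels), "xyz" and "orientation" of the camera in the world. Camera axes: x right, y down, z forward; pixel columns grow to the right and rows downward; lengths in mm; the calibration is good to about 2 mm. A picture is of the moment at which its call begins. There is no depth.
- r.hand_in(): hands the job in, once; it reports no verdict.
The state is a dict: "time": time; "joint_pos": joint angles; "qd": joint speeds; "joint_efforts": joint torques, N m; "tool_pos": TCP position; "tcp_rot": TCP orientation; "ft_force": force on the tool from outside, world axes, zero at the start; "wrist_torque": the same for the moment, N m; "finger_gap": finger opening in mm.
Only numpy, scipy, OpenCV 4.12 (cv2) and the standard library are available. Lean on these libraries where they do the work, as an engineer would, in place of code of your own. Each camera call takes 0.05 s, during which the arm holds its last target.

## Working session

There is one attempt and no reset: what is moved stays moved. The work goes in short steps, Python scripts to look and compute and a tool call to move; the robot and the scene stay as the last step left them, time stands still between calls to the robot, and variables do not carry over. Pictures are saved under pics/ and viewed, and the job is handed in when it is done.

Besides the shell and the picture viewer there is one more tool, called after ">>>" as a command line: name --argument value ..., lists and objects as JSON in quotes. drive_tool: Moves the arm, as the interface text tells. Its arguments: {"type":"object","properties":{"moves":{"type":"array","items":{"type":"array"}},"fingers":{"type":"number"},"squeeze":{"type":"number"}},"required":["moves"]}

```bash
ls; mkdir -p pics; python3 - <<'E'
from bench import r
import cv2,numpy as np,pickle
d={}
for n in ("scene","top","wrist"):
    s=r.snapshot(n); d[n]=s
    cv2.imwrite(f"pics/a_{n}.png",cv2.resize(s["pixels"][:,:,::-1],(800,600),interpolation=cv2.INTER_CUBIC))
    print(n,s["camera_matrix"],s["xyz"],s["orientation"])
pickle.dump(d,open("a.pkl","wb"))
print(r.sense())
E
```

```text
pics
scene [[372.26805217   0.         253.2324706 ]
 [  0.         372.26805217 192.04967871]
 [  0.           0.           1.        ]] [1242.12726121 -403.01335208  639.15693126] [-126.61854598    0.21870133   57.04920176]
top [[432.76648452   0.         258.09403943]
 [  0.         432.76648452 195.19933062]
 [  0.           0.           1.        ]] [ 372.99583728   -5.44989513 1308.99716935] [-1.70134409e+02 -1.59462395e-01 -9.10658020e+01]
wrist [[316.31389153   0.         255.20908062]
 [  0.         316.31389153 193.69817838]
 [  0.           0.           1.        ]] [105.24154765 595.05297926 373.49983726] [1.62407633e+02 1.39556232e-01 7.26955824e+01]
{'time': 0.15, 'joint_pos': array([ 6.77572017e+01,  7.50602978e+00,  8.53178680e+01, -8.66778315e-04,
        8.72610987e+01, -4.89231968e+00]), 'qd': array([-0.00932972, -0.16610409, -0.19667005, -0.04410659,  0.0573366 ,
        0.05275185]), 'joint_efforts': array([ 9.84192266e-04, -5.70060611e+01, -5.01163495e+01, -1.35464134e-04,
        9.46855231e-03, -8.41956989e-05]), 'tool_pos': array([178.75001262, 572.32556916, 252.4484003 ]), 'tcp_rot': array([-1.79915239e+02, -6.38621801e-03,  1.62649559e+02]), 'ft_force': array([-0.02364337,  0.07176624, -0.17857107]), 'wrist_torque': array([ 0.0146915 , -0.06925162, -0.02725673]), 'finger_gap': 85.37861459437391}
```

View pics/a_scene.png

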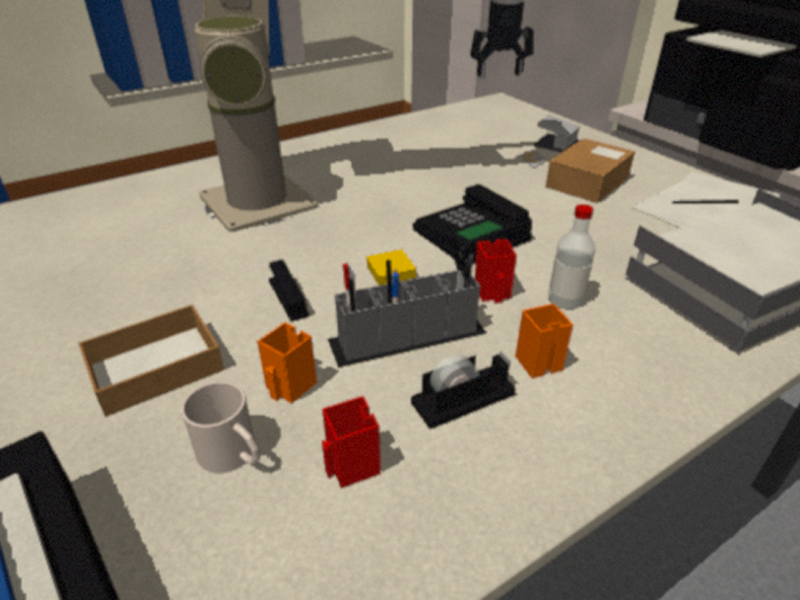

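View pics/a_top.png

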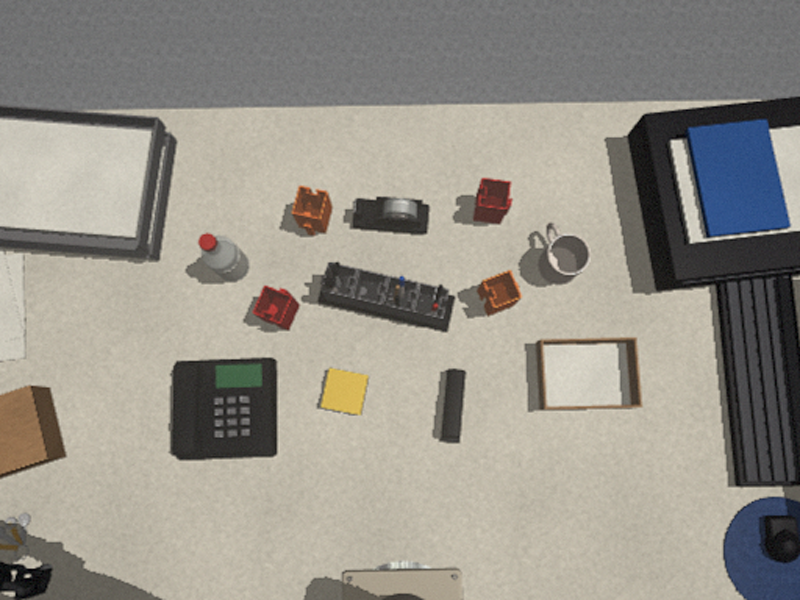

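View pics/a_wrist.png

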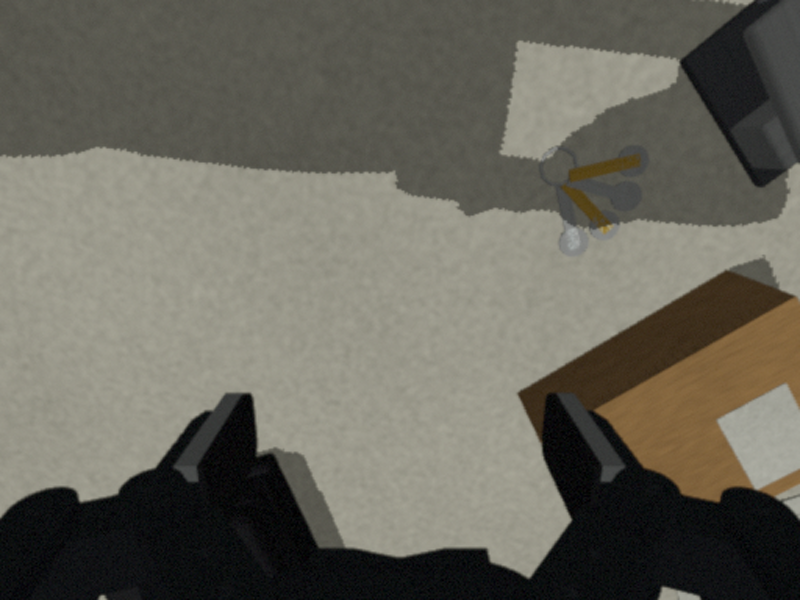

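```bash
python3 - <<'E'
import cv2,numpy as np,pickle
d=pickle.load(open("a.pkl","rb"))
p=d["top"]["pixels"][:,:,::-1]
c=p[155:225,190:310]; a=cv2.resize(c,None,fx=6,fy=6,interpolation=cv2.INTER_CUBIC)
p=d["scene"]["pixels"][:,:,::-1]
c=p[145:240,200:325]; b=cv2.resize(c,None,fx=5,fy=5,interpolation=cv2.INTER_CUBIC)
cv2.imwrite("pics/b_top.png",cv2.convertScaleAbs(a,alpha=1.8));cv2.imwrite("pics/b_scene.png",cv2.convertScaleAbs(b,alpha=1.8))
E
```

```text
(no output)
```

View pics/b_top.png

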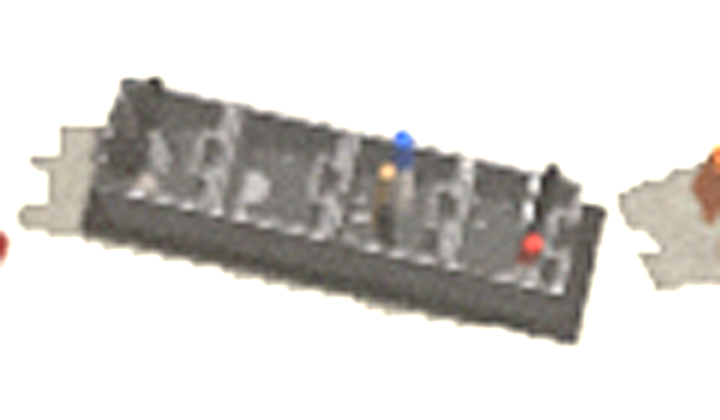

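View pics/b_scene.png

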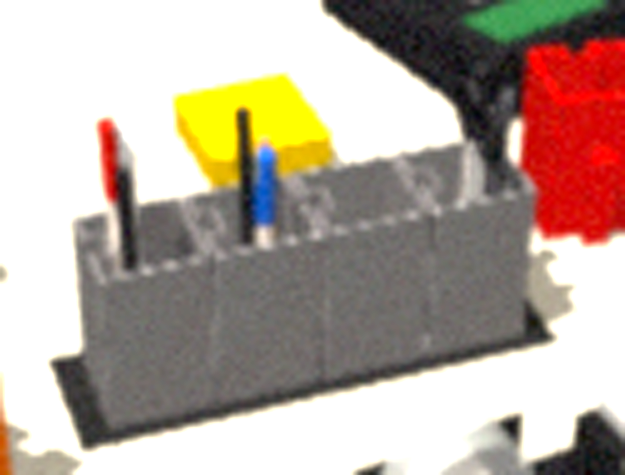

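```bash
cat > h.py <<'E'
import numpy as np,cv2,pickle
from scipy.spatial.transform import Rotation as R
def ray(s,u,v,z):
    K=s["camera_matrix"];M=R.from_euler('xyz',s["orientation"],degrees=True).as_matrix()
    d=M@np.linalg.inv(K)@np.array([u,v,1.]);c=np.array(s["xyz"])
    return c+d*(z-c[2])/d[2]
def proj(s,P):
    K=s["camera_matrix"];M=R.from_euler('xyz',s["orientation"],degrees=True).as_matrix()
    q=K@(M.T@(np.asarray(P,float)-s["xyz"]));return q[:2]/q[2]
E
python3 - <<'E'
from h import *
d=pickle.load(open("a.pkl","rb"));t=d["top"]
f=lambda x,y:(190+x/6-.4,155+y/6-.4)
for n,p,z in [("front top left",(130,193),98),("front top right",(562,290),98),("back TL",(125,80),98),("mat FL",(88,235),3),("mat FR",(575,342),3),("mid",(287,170),98),("mid2",(275,165),98)]:
    print(n,ray(t,*f(*p),z).round(1))
g=lambda x,y:(x*.64-.2,y*.64-.2)
for n,p,z in [("box outTL",(537,340),50),("TR",(636,338),50),("BL",(541,409),50),("BR",(641,408),50),("orange",(498,290),50),("stapler",(452,405),55),("notes",(345,392),26)]:
    print(n,ray(t,*g(*p),z).round(1))
E
```

```text
front top left [610.3 120.2  98. ]
front top right [560.  -83.6  98. ]
back TL [665.4 122.6  98. ]
mat FL [607.5 151.5   3. ]
mat FR [547.9 -95.6   3. ]
mid [620.1  45.6  98. ]
mid2 [622.6  51.2  98. ]
box outTL [ 521.3 -261.8   50. ]
TR [ 521.7 -447.8   50. ]
BL [ 393.5 -262.5   50. ]
BR [ 391.9 -446.9   50. ]
orange [ 618.1 -192.8   50. ]
stapler [403.7 -98.4  55. ]
notes [432.3 100.2  26. ]
```

```bash
python3 - <<'E'
from h import *
d=pickle.load(open("a.pkl","rb"));w=d["wrist"]
M=R.from_euler('xyz',w["orientation"],degrees=True).as_matrix()
T=R.from_euler('xyz',[180,0,162.65],degrees=True).as_matrix()
print("cam z in tool",T.T@M[:,2],"cam x",T.T@M[:,0]); print("cam pos in tool",T.T@(np.array(w["xyz"])-[178.75,572.33,252.45]))
E
```

```text
cam z in tool [-0.30224466 -0.00208134  0.95322811] cam x [7.95561181e-04 9.99996717e-01 2.43571333e-03]
cam pos in tool [  76.94005893   -0.23169986 -121.04983726]
```

>>> drive_tool --moves '[[[20,-22,6],-5],[[45,-52,12],-10],[[71,-83,18],-15],[[97,-114,24],-20],[[123,-145,30],-25],[[149,-176,36],-30],[[175,-207,42],-35],[[200,-238,47],-40]]' --fingers 85

```text
time: 0.82
tool_pos: [379.7, 333.0, 300.6]
tcp_rot: [180.0, 0.0, 122.4]
ft_force: [-0.1, 0.7, 0.0]
finger_gap: 84.9
```

>>> drive_tool --moves '[[[26,-31,0],-6],[[52,-62,0],-12],[[78,-93,0],-18],[[104,-124,0],-24],[[130,-155,0],-30],[[156,-186,0],-36],[[182,-217,0],-42],[[208,-248,0],-46]]'

```text
time: 1.48
tool_pos: [587.7, 84.8, 300.0]
tcp_rot: [-180.0, 0.0, 76.3]
ft_force: [1.7, 1.1, 0.9]
finger_gap: 84.6
```

>>> drive_tool --moves '[[[20,-24,0],0],[[33,-40,0],0],[[33,-40,0],0],[[33,-40,0],0],[[33,-40,0],0],[[33,-40,0],0],[[33,-40,0],0],[[33,-40,0],0]]'

```text
time: 2.15
tool_pos: [619.5, 47.7, 300.6]
tcp_rot: [180.0, -0.0, 76.7]
ft_force: [0.8, 0.5, 0.1]
finger_gap: 85.0
```

```bash
python3 - <<'E'
from bench import r
import cv2,pickle
s=r.snapshot("wrist");pickle.dump(s,open("w1.pkl","wb"))
cv2.imwrite("pics/w1.png",cv2.convertScaleAbs(cv2.resize(s["pixels"][:,:,::-1],(800,600),interpolation=cv2.INTER_CUBIC),alpha=1.5))
z=r.sense();print(z["tool_pos"],z["tcp_rot"],s["xyz"],s["orientation"])
E
```

```text
[619.60510829  47.5785118  300.6045719 ] [ 1.79976648e+02 -6.77775736e-03  7.67230467e+01] [637.69046536 122.61431942 421.77857023] [ 1.62339812e+02  1.06465437e-02 -1.32235241e+01]
```

View pics/w1.png

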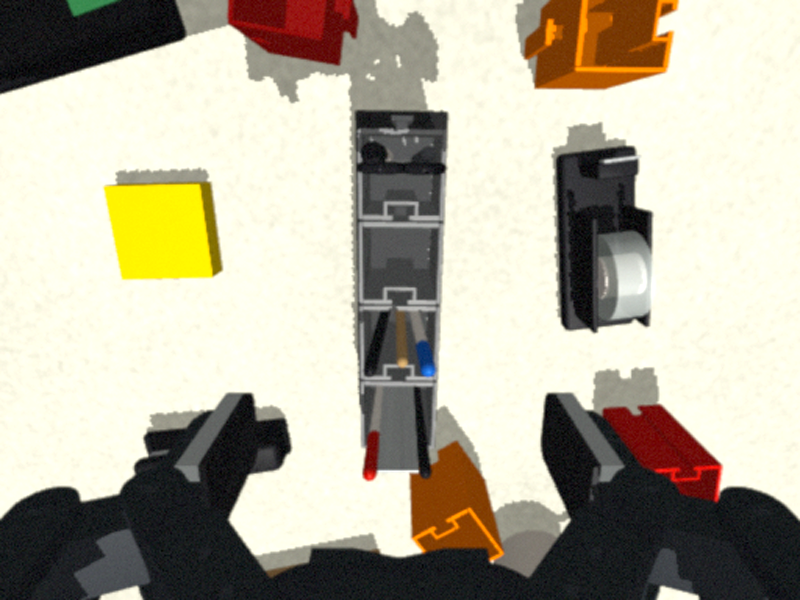

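```bash
python3 - <<'E'
from h import *
s=pickle.load(open("w1.pkl","rb"))
p=s["pixels"][:,:,::-1][130:205,215:300]
cv2.imwrite("pics/w1c.png",cv2.convertScaleAbs(cv2.resize(p,None,fx=8,fy=8,interpolation=cv2.INTER_NEAREST),alpha=1.7))
E
```

```text
(no output)
```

View pics/w1c.png

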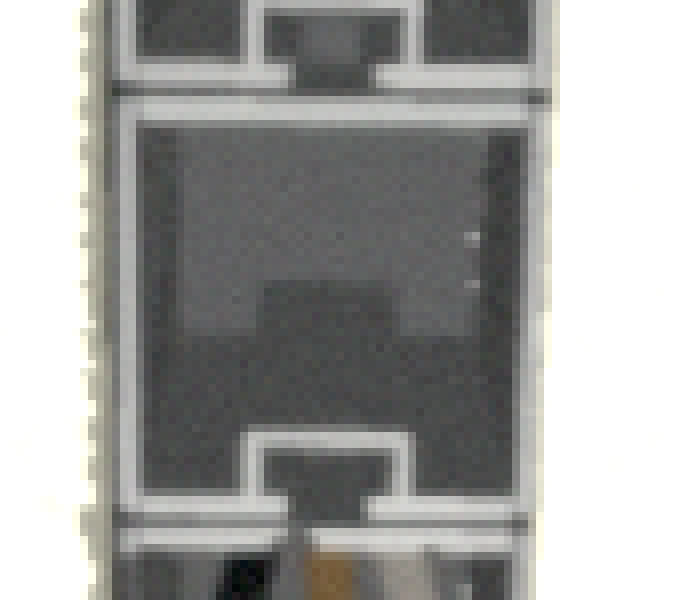

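```bash
python3 - <<'E'
from h import *
s=pickle.load(open("w1.pkl","rb"))
g=s["pixels"].astype(float)
for r0 in (146,152,158,164,170,176,182,188):
    a=g[r0:r0+3].mean(0)
    print(r0,a[225:235].mean(1).astype(int), a[276:290].astype(int).tolist() if r0 in(152,182) else a[276:290].mean(1).astype(int))
b=g[:,238:248].mean((1,2)); print(b[138:150].astype(int)); 
b=g[:,232:242].mean((1,2)); print(b[185:205].astype(int))
E
```

```text
146 [124 102  88  58  68 103  97  53  46  46] [ 48  44  44  46  59  87 106 118 146 164 165 163 164 165]
152 [136 101  87  62  71 103 100  55  45  44] [[38, 39, 38], [36, 37, 36], [36, 38, 39], [41, 42, 42], [62, 63, 64], [95, 96, 97], [103, 104, 102], [127, 127, 117], [168, 167, 153], [172, 171, 157], [171, 168, 155], [169, 167, 154], [168, 167, 153], [170, 168, 154]]
158 [125  99  90  69  69 104 102  59  45  45] [ 36  35  38  41  66 100 106 125 162 166 166 165 164 163]
164 [136  99  89  67  67 103 103  60  45  43] [ 37  35  39  45  74 105 109 129 161 165 165 164 163 165]
170 [142 116  91  65  66 103 106  64  45  40] [ 37  37  39  52  86 113 124 145 165 165 162 161 160 163]
176 [143 112  98  86  69 102 105  68  44  38] [ 38  38  39  65  97 107 123 160 165 165 163 163 164 166]
182 [146 111  96  82  75 109 107  71  46  41] [[41, 42, 42], [40, 39, 40], [41, 41, 41], [70, 71, 71], [104, 105, 104], [110, 110, 107], [129, 128, 118], [167, 166, 152], [172, 170, 156], [172, 170, 156], [171, 169, 155], [170, 168, 155], [170, 168, 154], [171, 169, 155]]
188 [148 118  98  84  72 107 110  75  48  44] [ 43  44  46  77 110 113 131 160 163 166 167 167 167 166]
[109 113  94  69 102 115 113  79  59  57  57  57]
[ 47  46  44  46  46  49  70 109 116  85  74 109 116  85  56  48  48  48
  48  47]
```

```bash
python3 - <<'E'
from h import *
s=pickle.load(open("w1.pkl","rb"))
q=lambda u,v:ray(s,u,v,98)[:2]
A,B=q(231.67,153),q(231.98,189);C,D=q(280.12,153),q(279.0,189)
print(A,B,C,D, np.linalg.norm(A-C),np.linalg.norm(B-D))
for P,Q in((A,B),(C,D)): print(np.degrees(np.arctan2(*(P-Q)))) # angle of +y axis toward +x
t=q(243,144.9);b=q(237,191.15);print(t,b,np.linalg.norm(t-b))
yaw=np.radians(-13.4);ex=np.array([np.cos(yaw),np.sin(yaw)]);ey=np.array([-ex[1],ex[0]])
m=(A+B+C+D)/4; xc=m@ex; yc=(t@ey+b@ey)/2
print("pot centre",ex*xc+ey*yc,[P@ex-xc for P in(A,B,C,D)],t@ey-yc)
z=np.array([619.605,47.58]);print("tcp in pot",(z@ex-xc,z@ey-yc))
E
```

```text
[600.48629157  70.74123166] [591.07951144  33.08997238] [649.15902874  59.30579843] [640.0194816   21.59290403] 49.9980447333518 50.27229117341584
14.027600045675774
13.622729142447012
[613.87666491  76.18450222] [595.71328534  29.52963222] 50.065809210339374
pot centre [620.86417846  49.02884299] [np.float64(-24.85491736716233), np.float64(-25.280005764521206), np.float64(25.142884958657078), np.float64(24.99203817302623)] 24.797028635407855
tcp in pot (np.float64(-0.8891321030663448), np.float64(-1.701211484082279))
```

```bash
python3 - <<'E'
from h import *
s=pickle.load(open("w1.pkl","rb"))
yaw=np.radians(-13.8);ex=np.array([np.cos(yaw),np.sin(yaw)]);ey=np.array([-ex[1],ex[0]]);c=np.array([620.9,49.])
for n,u,v,z in [("blue",427,370,146),("tan",402,362,140),("blk",375,372,146),("sc low edge",430,170,135),("sc top",432,148,153),("sc a",372,148,153),("sc a low",372,168,153),("bar",400,168,130)]:
    P=ray(s,u*.64-.2,v*.64-.2,z)[:2]-c;print(n,(P@ex).round(1),(P@ey).round(1))
E
```

```text
blue 17.1 -55.2
tan 1.8 -52.7
blk -14.7 -56.8
sc low edge 16.2 62.6
sc top 15.8 74.5
sc a -15.3 74.2
sc a low -15.4 64.2
bar -0.7 63.3
```

>>> drive_tool --moves '[[[1,2,-25],-0.5],[[1,2,-60],-0.5],[[1,2,-100],-0.5],[[1,2,-135],-0.5],[[1,2,-155],-0.5],[[1,2,-165],-0.5],[[1,2,-165],-0.5],[[1,2,-165],-0.5]]' --fingers 70

```text
time: 2.87
tool_pos: [621.2, 48.9, 136.2]
tcp_rot: [180.0, -0.0, 76.2]
ft_force: [0.8, 0.0, 0.3]
finger_gap: 69.9
```

```bash
python3 - <<'E'
from bench import r
import cv2,pickle
s=r.snapshot("wrist");pickle.dump(s,open("w2.pkl","wb"))
cv2.imwrite("pics/w2.png",cv2.convertScaleAbs(cv2.resize(s["pixels"][:,:,::-1],(800,600),interpolation=cv2.INTER_CUBIC),alpha=1.5))
z=r.sense();print(z["tool_pos"],z["tcp_rot"],s["xyz"],s["orientation"],z["finger_gap"])
E
```

```text
[622.13141694  48.91326406 137.52648874] [ 1.79834973e+02 -4.04957568e-02  7.61649676e+01] [640.12341247 123.67935399 257.40342443] [ 1.62339488e+02 -7.48455272e-03 -1.37847249e+01] 70.18635902588646
```

View pics/w2.png

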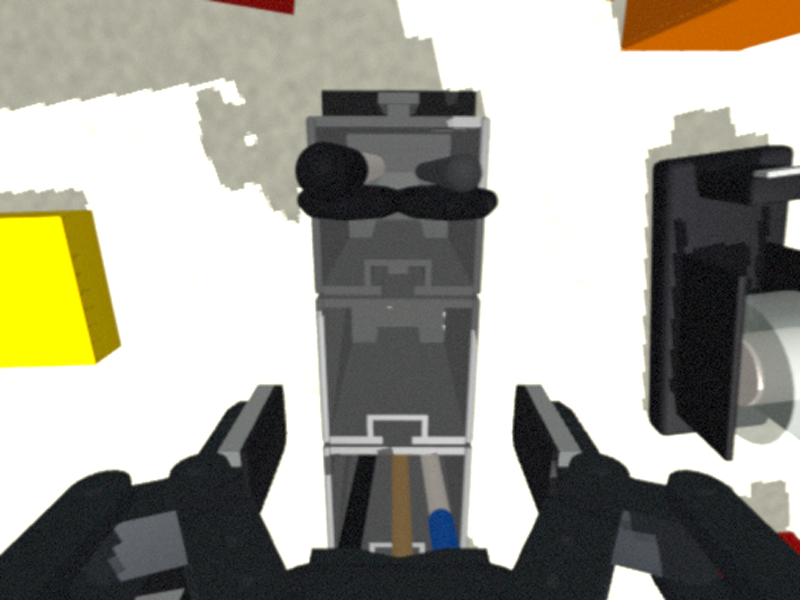

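>>> drive_tool --moves '[[[0,0,-15],0],[[0,0,-30],0],[[0,0,-45],0],[[0,0,-54],0],[[0,0,-56],0],[[0,0,-56],0],[[0,0,-56],0],[[0,0,-56],0]]'

```text
time: 3.58
tool_pos: [622.0, 48.7, 81.0]
tcp_rot: [179.9, -0.0, 76.2]
ft_force: [0.0, 0.6, -0.1]
finger_gap: 70.0
```

>>> drive_tool --moves '[[[0,0,0],0],[[0,0,0],0],[[0,0,0],0],[[0,0,0],0],[[0,0,0],0],[[0,0,0],0],[[0,0,0],0],[[0,0,0],0]]' --fingers 50 --squeeze 30

```text
time: 4.25
tool_pos: [621.7, 48.7, 80.6]
tcp_rot: [179.9, -0.0, 76.1]
ft_force: [-1.9, 0.2, 5.2]
finger_gap: 55.5
```

```bash
python3 - <<'E'
from bench import r
import cv2,pickle
s=r.snapshot("wrist");pickle.dump(s,open("w3.pkl","wb"))
cv2.imwrite("pics/w3.png",cv2.convertScaleAbs(cv2.resize(s["pixels"][:,:,::-1],(800,600),interpolation=cv2.INTER_CUBIC),alpha=1.5))
z=r.sense();print(z)
E
```

```text
{'time': 4.3, 'joint_pos': array([-2.27593166e-01,  1.90051434e+01,  9.05995055e+01,  4.26754759e-04,
        7.02896101e+01,  1.36197030e+01]), 'qd': array([-0.12318377,  0.00751476, -0.03145775, -0.0138046 ,  0.04145387,
       -0.0280487 ]), 'joint_efforts': array([-1.20835500e-01, -5.92259288e+01, -4.32945585e+01, -1.43317116e-02,
       -3.90052898e-01, -4.93188214e-03]), 'tool_pos': array([621.68067085,  48.73332353,  80.57044051]), 'tcp_rot': array([ 1.79897327e+02, -2.52902003e-02,  7.61525829e+01]), 'ft_force': array([-0.44010703,  0.16872085,  6.14604936]), 'wrist_torque': array([-0.00794845,  0.14707556,  0.0186419 ]), 'finger_gap': 55.731705902428466}
```

View pics/w3.png

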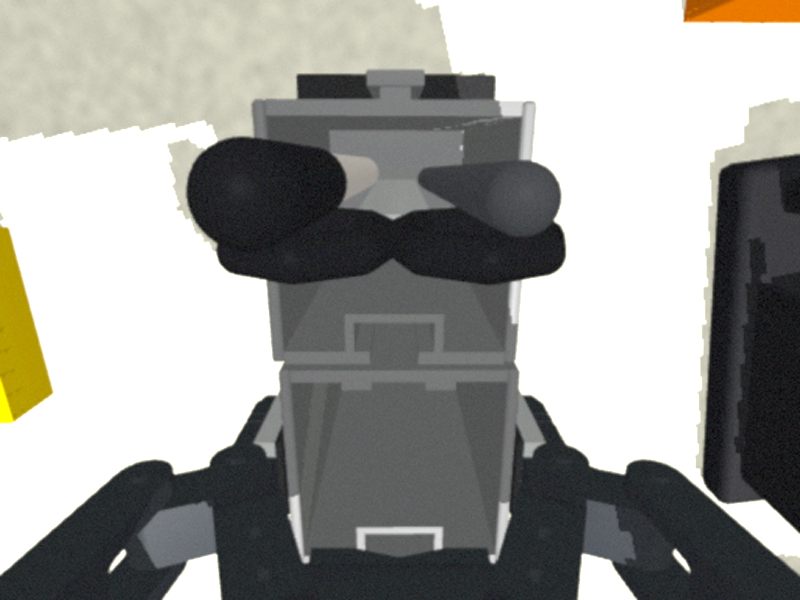

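>>> drive_tool --moves '[[[0,0,1],0],[[0,0,3],0],[[0,0,6],0],[[0,0,10],0],[[0,0,14],0],[[0,0,18],0],[[0,0,22],0],[[0,0,25],0]]'

```text
time: 4.97
tool_pos: [621.2, 48.7, 105.1]
tcp_rot: [180.0, -0.0, 76.1]
ft_force: [-0.1, -0.1, -1.1]
finger_gap: 56.0
```

```bash
python3 - <<'E'
from bench import r
import cv2,pickle
s=r.snapshot("scene")
cv2.imwrite("pics/s4.png",cv2.convertScaleAbs(cv2.resize(s["pixels"][130:250,190:340,::-1],None,fx=5,fy=5,interpolation=cv2.INTER_CUBIC),alpha=1.5))
z=r.sense();print(z["ft_force"],z["wrist_torque"])
E
```

```text
[ 1.0228872   0.13305933 -1.18729778] [-0.00909909 -0.00190046  0.04697394]
```

View pics/s4.png

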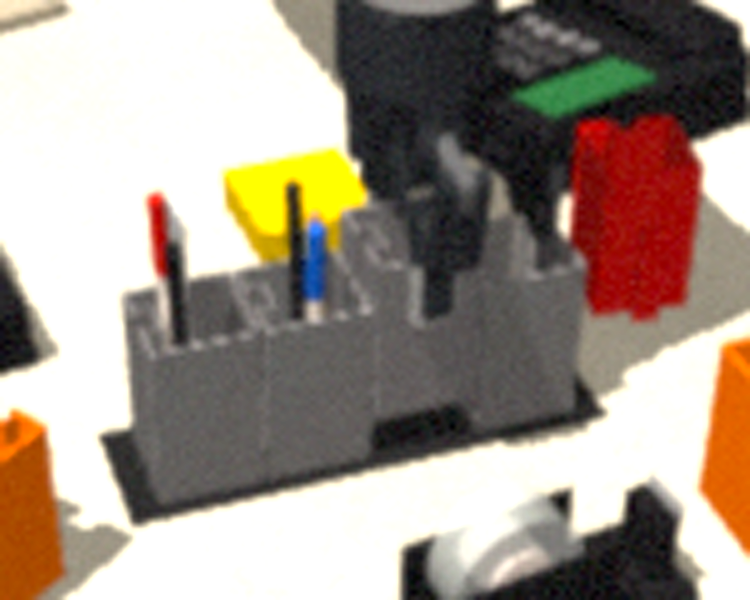

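>>> drive_tool --moves '[[[0,0,6],0],[[0,0,14],0],[[0,0,24],0],[[0,0,34],0],[[0,0,44],0],[[0,0,54],0],[[0,0,64],0],[[0,0,74],0]]'

```text
time: 5.68
tool_pos: [621.0, 48.7, 179.7]
tcp_rot: [180.0, -0.0, 76.2]
ft_force: [0.0, 0.3, -1.0]
finger_gap: 55.8
```

>>> drive_tool --moves '[[[0,0,15],0],[[0,0,30],0],[[0,0,45],0],[[0,0,60],0],[[0,0,72],0],[[0,0,80],0],[[0,0,85],0],[[0,0,85],0]]'

```text
time: 6.35
tool_pos: [621.4, 48.7, 264.7]
tcp_rot: [179.9, -0.0, 76.2]
ft_force: [-0.3, -0.3, -1.3]
finger_gap: 55.6
```

```bash
python3 - <<'E'
from bench import r
import cv2,pickle
d={}
for n in ("scene","top"):
    s=r.snapshot(n);d[n]=s
    cv2.imwrite(f"pics/s5_{n}.png",cv2.convertScaleAbs(cv2.resize(s["pixels"][:,:,::-1],(800,600),interpolation=cv2.INTER_CUBIC),alpha=1.4))
pickle.dump(d,open("s5.pkl","wb"))
z=r.sense();print(z["ft_force"],z["wrist_torque"],z["tool_pos"])
E
```

```text
[ 0.61023096  0.1268621  -2.0633989 ] [ 0.0205686  -0.01240318  0.01082353] [620.68847168  48.71312109 262.66531668]
```

View pics/s5_scene.png

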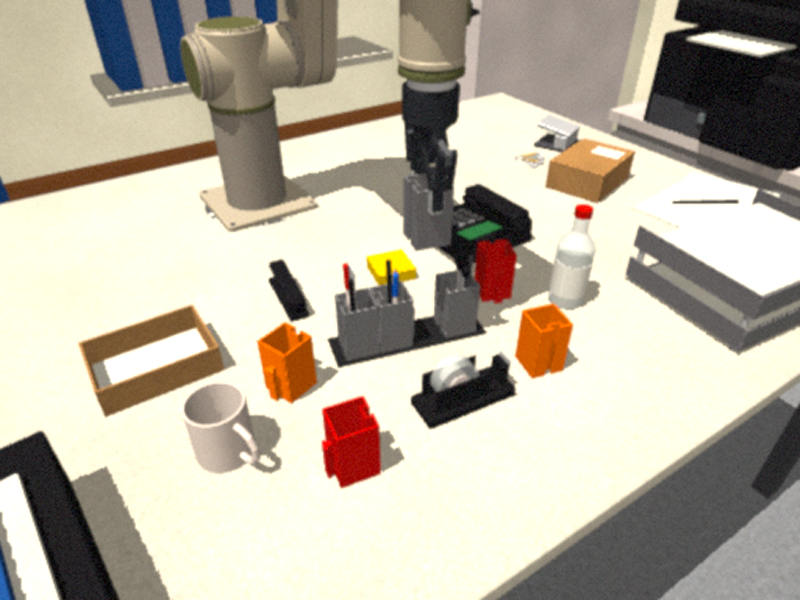

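View pics/s5_top.png

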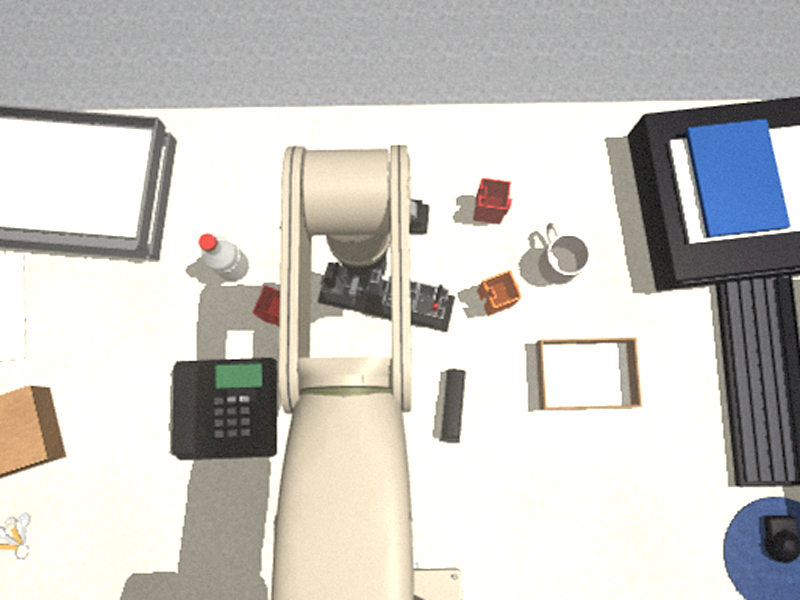

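```bash
python3 - <<'E'
from h import *
s=pickle.load(open("a.pkl","rb"))["top"]
im=s["pixels"];hsv=cv2.cvtColor(im,cv2.COLOR_RGB2HSV)
m=cv2.inRange(hsv,(5,80,40),(22,255,220));m[:, :335]=0;m[:,415:]=0;m[:210]=0;m[270:]=0
cn=max(cv2.findContours(m,cv2.RETR_EXTERNAL,cv2.CHAIN_APPROX_NONE)[0],key=cv2.contourArea)
rc=cv2.minAreaRect(cn);print(rc)
# edges: lines through each side
p=cn[:,0].astype(float);x0,y0,w,h=cv2.boundingRect(cn);print(x0,y0,w,h)
for u,v in cv2.boxPoints(rc):print(ray(s,u,v,50).round(1))
p=im[205:275,335:420,::-1];cv2.imwrite("pics/box.png",cv2.resize(p,None,fx=8,fy=8,interpolation=cv2.INTER_NEAREST))
E
```

```text
((377.5010681152344, 238.53224182128906), (44.68642807006836, 63.64430618286133), 88.15238952636719)
345 216 66 46
[ 521.8 -266.2   50. ]
[ 524.4 -453.1   50. ]
[ 394.9 -447.1   50. ]
[ 392.5 -263.5   50. ]
```

View pics/box.png

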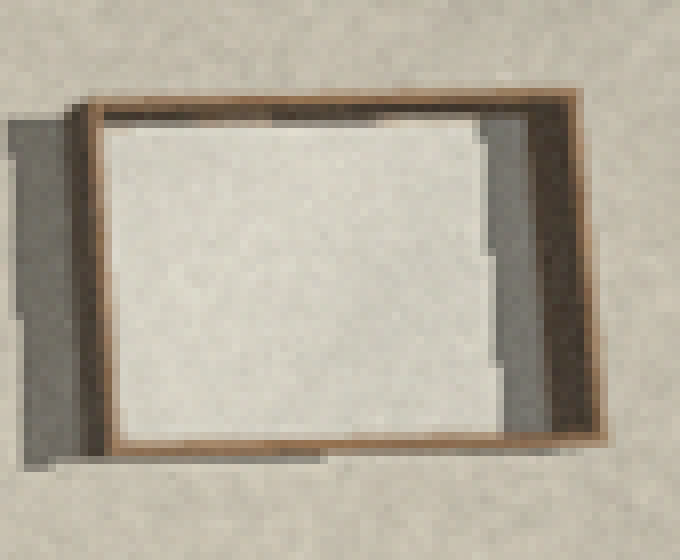

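```bash
python3 - <<'E'
from h import *
s=pickle.load(open("a.pkl","rb"))["top"]
P=[ray(s,335+x/8-.5,205+y/8-.5,50)[:2] for x,y in((89,96),(582,89),(607,447),(112,455))]
print(np.round(P,1),np.mean(P,0))
e=P[0]-P[1];f=P[3]-P[2];g=P[0]-P[3];h=P[1]-P[2]
print([np.linalg.norm(k).round(1) for k in(e,f,g,h)],[np.degrees(np.arctan2(-k[0],k[1])).round(2) for k in(e,f)],[np.degrees(np.arctan2(k[1],k[0])).round(2) for k in(g,h)])
# check scale/ bias of top with pot: mat mid
E
```

```text
[[ 523.9 -268.2]
 [ 523.2 -449.1]
 [ 393.4 -448. ]
 [ 393.9 -269.6]] [ 458.5668996  -358.73173177]
[np.float64(180.9), np.float64(178.4), np.float64(130.0), np.float64(129.8)] [np.float64(-0.23), np.float64(-0.15)] [np.float64(0.6), np.float64(-0.47)]
```

>>> drive_tool --moves '[[[-5,-12,0],1],[[-16,-36,0],3],[[-30,-67,0],5],[[-44,-100,0],7],[[-58,-133,0],9],[[-72,-166,0],11],[[-86,-199,0],13],[[-100,-230,0],13.9]]'

```text
time: 7.12
tool_pos: [519.4, -182.6, 262.0]
tcp_rot: [-179.9, -0.0, 90.2]
ft_force: [-0.2, -0.8, -1.9]
finger_gap: 55.8
```

>>> drive_tool --moves '[[[-14,-32,-5],0],[[-28,-64,-15],0],[[-42,-96,-30],0],[[-52,-119,-45],0],[[-60,-132,-60],0],[[-62,-136,-70],0],[[-62,-136,-75],0],[[-62,-136,-75],0]]'

```text
time: 7.78
tool_pos: [458.1, -316.1, 186.0]
tcp_rot: [-179.8, -0.2, 90.0]
ft_force: [0.2, -0.1, -2.1]
finger_gap: 55.6
```

```bash
python3 - <<'E'
from bench import r
import cv2,pickle
d={}
for n in ("scene","top","wrist"):
    s=r.snapshot(n);d[n]=s
    cv2.imwrite(f"pics/s6_{n}.png",cv2.convertScaleAbs(cv2.resize(s["pixels"][:,:,::-1],(800,600),interpolation=cv2.INTER_CUBIC),alpha=1.4))
pickle.dump(d,open("s6.pkl","wb"))
z=r.sense();print(z["ft_force"],z["wrist_torque"],z["tool_pos"],z["tcp_rot"])
E
```

```text
[ 0.06381035 -0.37268055 -0.31442246] [ 0.00924652 -0.00383091  0.03159055] [ 459.86460699 -316.52732924  189.1102041 ] [1.79944679e+02 2.71191145e-02 9.01345894e+01]
```

View pics/s6_scene.png

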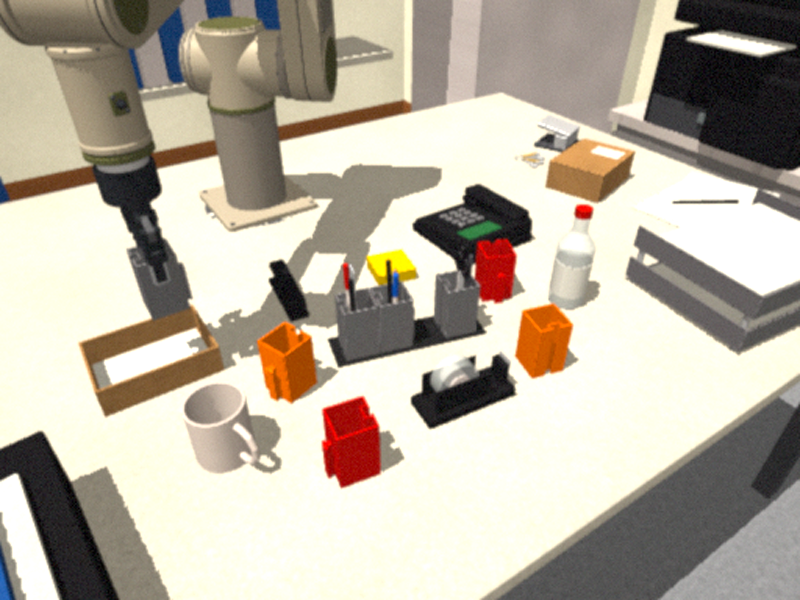

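View pics/s6_wrist.png

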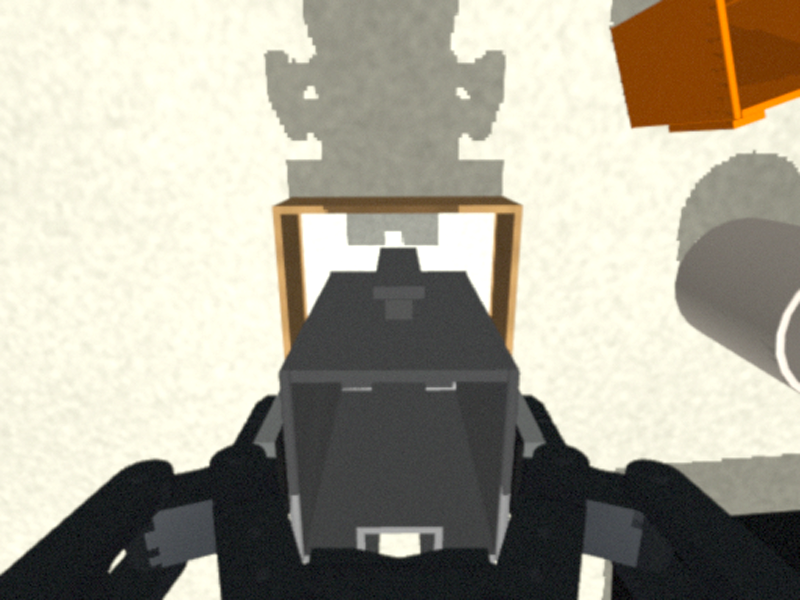

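```bash
python3 - <<'E'
from h import *
s=pickle.load(open("s6.pkl","rb"))["wrist"]
print(s["xyz"],s["orientation"])
for u,v in((274,206),(521,205),(400,212.5)):print(ray(s,u*.64-.2,v*.64-.2,50).round(1))
E
```

```text
[ 459.77620713 -239.40176413  309.66192548] [1.62361895e+02 3.30176328e-02 1.59327606e-01]
[ 394.8 -269.3   50. ]
[ 522.9 -268.5   50. ]
[ 460.2 -272.5   50. ]
```

>>> drive_tool --moves '[[[0,0,-10],0],[[0,0,-26],0],[[0,0,-44],0],[[0,0,-62],0],[[0,0,-80],0],[[0,0,-94],0],[[0,0,-102],0],[[0,0,-104],0]]'

```text
time: 8.6
tool_pos: [458.4, -316.1, 82.5]
tcp_rot: [-179.9, -0.1, 90.1]
ft_force: [0.3, -0.1, -1.5]
finger_gap: 55.3
```

>>> drive_tool --moves '[[[0,0,-1],0],[[0,0,-2],0],[[0,0,-3],0],[[0,0,-3.5],0],[[0,0,-4],0],[[0,0,-4],0],[[0,0,-4],0],[[0,0,-4],0]]'

```text
time: 9.27
tool_pos: [459.5, -317.8, 81.6]
tcp_rot: [179.9, 0.1, 90.0]
ft_force: [-1.8, 1.1, 6.1]
finger_gap: 55.9
```

>>> drive_tool --moves '[[[0,0,-0.5],0],[[0,-3.5,0.2],0],[[0,-7,1.2],0],[[0,-10,2],0],[[0,-13.5,2.7],0],[[0,-17,3.3],0],[[0,-20,3.7],0],[[0,-20,3.7],0]]' --squeeze 20

```text
time: 9.93
tool_pos: [458.9, -338.0, 84.0]
tcp_rot: [180.0, 0.0, 90.0]
ft_force: [0.4, -0.0, -1.1]
finger_gap: 56.0
```

```bash
cat > look.py <<'E'
import sys
from bench import r
import cv2,pickle
k=sys.argv[1]
d={}
z=r.sense()
for n in ("scene","wrist"):
    s=r.snapshot(n);d[n]=s
    p=s["pixels"][:,:,::-1]
    if n=="scene": p=cv2.resize(p[80:280,30:250],None,fx=2.7,fy=2.7,interpolation=cv2.INTER_CUBIC); a=p
    else: b=cv2.resize(p[:,:],None,fx=1.05,fy=1.05)
import numpy as np
cv2.imwrite(f"pics/{k}s.png",cv2.convertScaleAbs(a,alpha=1.4));cv2.imwrite(f"pics/{k}w.png",cv2.convertScaleAbs(b,alpha=1.6))
pickle.dump(d,open(k+".pkl","wb"))
print(z["ft_force"],z["wrist_torque"],z["tool_pos"],z["finger_gap"])
E
python3 look.py t1
```

```text
[ 0.35019406 -0.01583526 -1.14284392] [-0.01348556 -0.03662491 -0.00925858] [ 458.85853455 -338.01017271   84.0119282 ] 56.04737809365867
```

View pics/t1s.png

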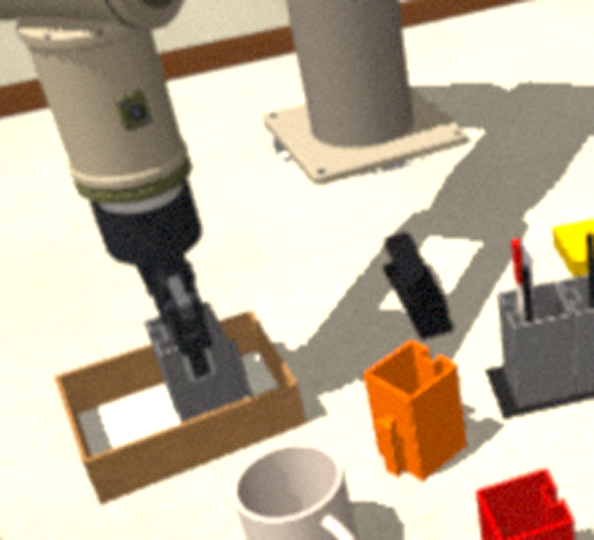

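View pics/t1w.png

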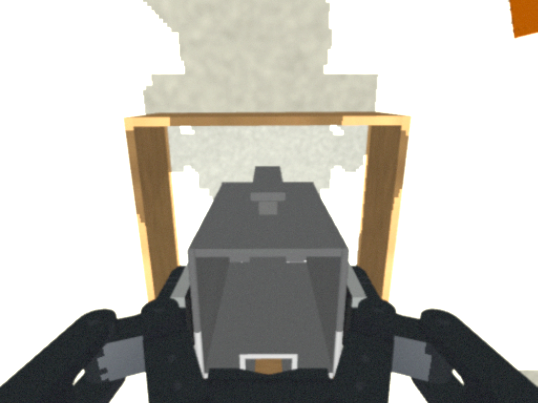

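>>> drive_tool --moves '[[[0,5,0],0],[[0,12,0],0],[[0,18,0],0],[[0,20,-1],0],[[0,20,-2],0],[[0,20,-3],0],[[0,20,-3.3],0],[[0,20,-3.3],0]]'

```text
time: 10.7
tool_pos: [459.3, -317.3, 81.6]
tcp_rot: [180.0, 0.0, 90.1]
ft_force: [-1.2, 3.2, 5.5]
finger_gap: 55.4
```

>>> drive_tool --moves '[[[0,0,0],0],[[0,0,0],0],[[0,0,0],0],[[0,-5,2],0],[[0,-11,4],0],[[0,-17,6],0],[[0,-19,6],0],[[0,-19,6],0]]' --fingers 68

```text
time: 11.37
tool_pos: [459.0, -337.4, 87.1]
tcp_rot: [180.0, 0.0, 90.0]
ft_force: [0.0, -0.7, -0.2]
finger_gap: 68.4
```

```bash
python3 look.py t2
```

```text
[ 0.04330856 -0.6932493  -0.22378308] [-0.00125783 -0.0024716  -0.00550715] [ 459.03349631 -337.39937772   87.09975392] 68.42499103714435
```

View pics/t2w.png

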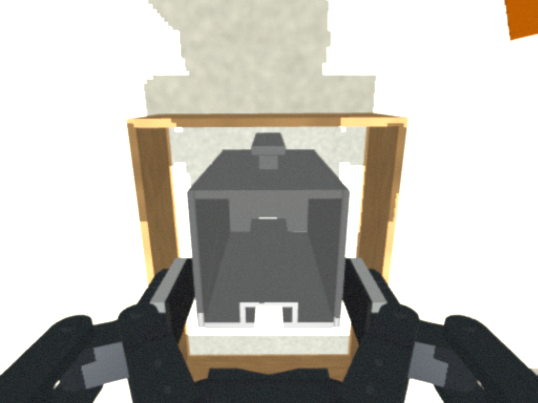

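View pics/t2s.png

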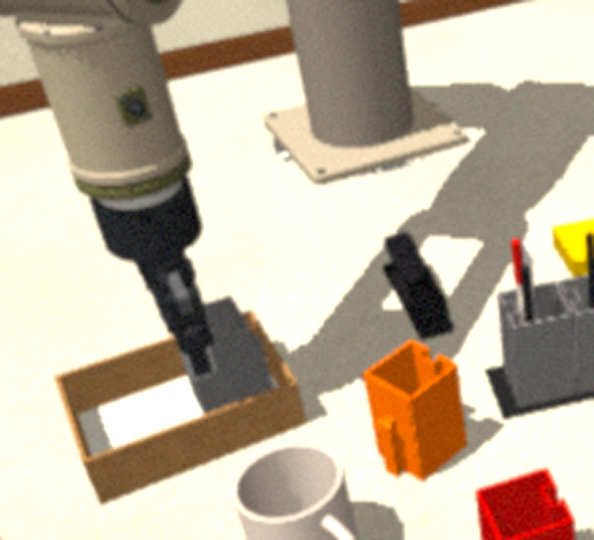

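```bash
python3 - <<'E'
from h import *
s=pickle.load(open("t2.pkl","rb"))["wrist"]
for u,v,z in((268,191,99),(220,327,99),(189,192,99),(349,192,99),(268,122,50)):print(ray(s,u/1.05,v/1.05,z).round(1))
E
```

```text
[ 459.2 -290.1   99. ]
[ 440.6 -345.2   99. ]
[ 432.3 -290.5   99. ]
[ 486.8 -290.5   99. ]
[ 459.2 -270.6   50. ]
```

>>> drive_tool --moves '[[[0,1,6],0],[[0,2,12],0],[[0,2,12],0],[[0,2,12],0],[[0,2,12],0],[[0,2,12],0],[[0,2,12],0],[[0,2,12],0]]'

```text
time: 12.13
tool_pos: [458.8, -334.2, 98.5]
tcp_rot: [-180.0, -0.0, 90.1]
ft_force: [-0.1, -0.1, 0.8]
finger_gap: 68.0
```

>>> drive_tool --moves '[[[0,0,0],0],[[0,0,0],0],[[0,0,0],0],[[0,0,0],0],[[0,0,0],0],[[0,0,-1],0],[[0,0,-2],0],[[0,0,-2],0]]' --fingers 50 --squeeze 20

```text
time: 12.8
tool_pos: [459.1, -334.7, 98.5]
tcp_rot: [180.0, 0.1, 90.1]
ft_force: [-5.1, 2.6, 13.4]
finger_gap: 55.8
```

```bash
python3 look.py t3
```

```text
[-5.09601586  2.56318313 13.40303944] [0.66590448 1.1637231  0.05879837] [ 459.08113641 -334.74257899   98.48715901] 55.791930407717096
```

View pics/t3w.png

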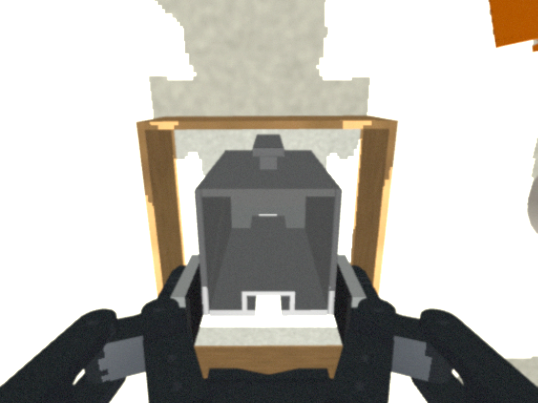

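View pics/t3s.png

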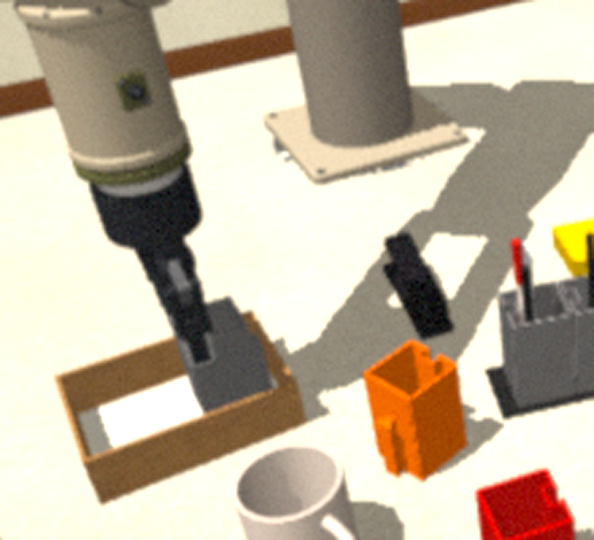

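>>> drive_tool --moves '[[[0,-1,0],0],[[0,-2.5,0],0],[[0,-4,0],0],[[0,-5.5,0],0],[[0,-7,0],0],[[0,-8.5,0],0],[[0,-10,0],0],[[0,-11,0],0]]'

```text
time: 13.57
tool_pos: [459.3, -345.5, 98.1]
tcp_rot: [180.0, 0.0, 90.1]
ft_force: [-2.3, 3.3, 8.4]
finger_gap: 55.6
```

```bash
python3 look.py t4
```

```text
[-2.31648409  3.33067097  8.41550044] [0.66277819 0.39199465 0.03410883] [ 459.28886484 -345.54111064   98.0501446 ] 55.631328015659165
```

View pics/t4w.png

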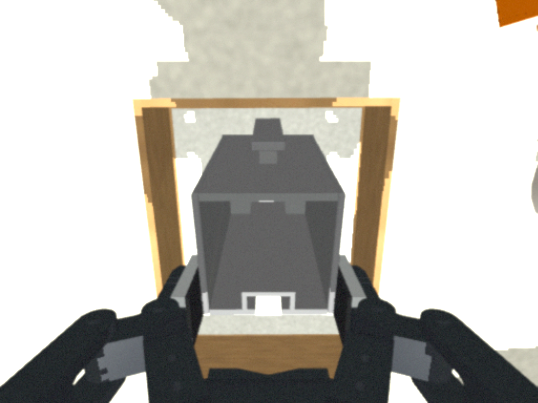

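View pics/t4s.png

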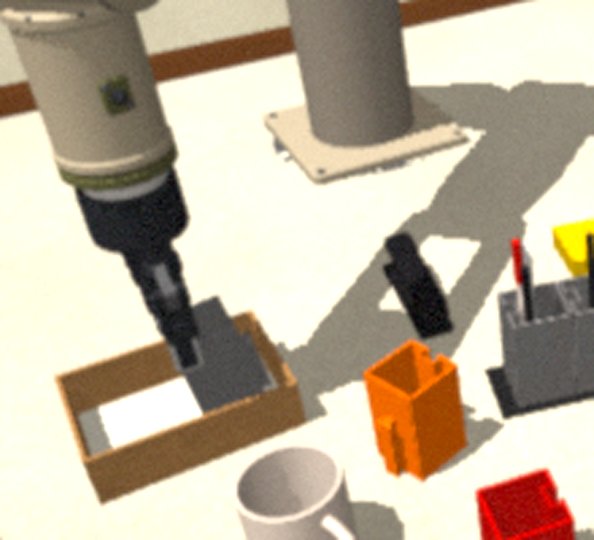

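>>> drive_tool --moves '[[[0,-3,0],0],[[0,-6.5,0],0],[[0,-10,-0.3],0],[[0,-14,-0.8],0],[[0,-18,-1.5],0],[[0,-22,-2.5],0],[[0,-26,-3.8],0],[[0,-29,-5],0]]'

```text
time: 14.33
tool_pos: [459.2, -375.1, 92.2]
tcp_rot: [180.0, 0.0, 90.0]
ft_force: [-0.9, 0.9, 6.4]
finger_gap: 55.5
```

```bash
python3 look.py t5
```

```text
[-0.90867292  0.89158604  6.39219521] [0.37920363 0.18302667 0.050552  ] [ 459.17336182 -375.08905795   92.19598999] 55.466401373970264
```

View pics/t5w.png

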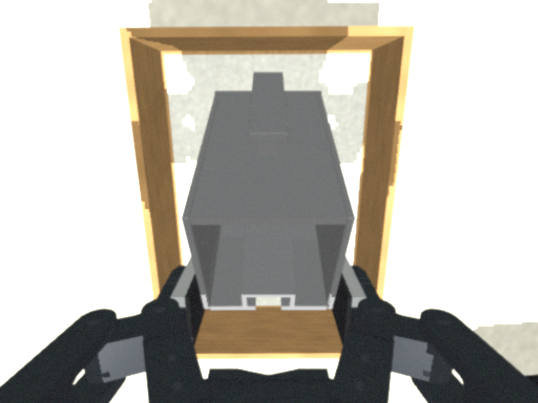

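View pics/t5s.png

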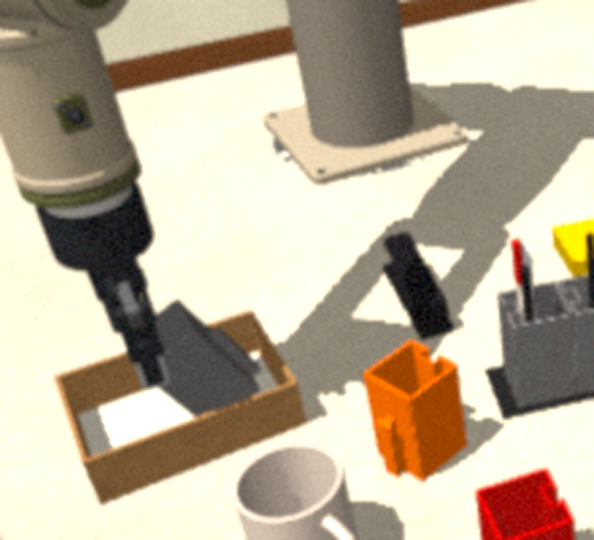

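>>> drive_tool --moves '[[[0,-4,-1.7],0],[[0,-8,-3.5],0],[[0,-12,-5.5],0],[[0,-16,-7.7],0],[[0,-20,-10.3],0],[[0,-24,-13.5],0],[[0,-27,-16],0],[[0,-30,-18.5],0]]'

```text
time: 15.1
tool_pos: [459.2, -405.5, 73.8]
tcp_rot: [179.9, 0.1, 90.0]
ft_force: [-0.8, -1.4, 5.4]
finger_gap: 55.7
```

```bash
python3 look.py t6
```

```text
[-0.77809967 -1.39356543  5.44847933] [0.21769994 0.05991705 0.07175916] [ 459.23171949 -405.54242474   73.83899351] 55.67435852471485
```

View pics/t6w.png

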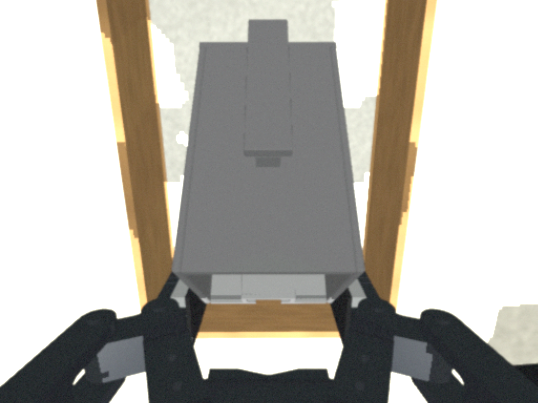

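View pics/t6s.png

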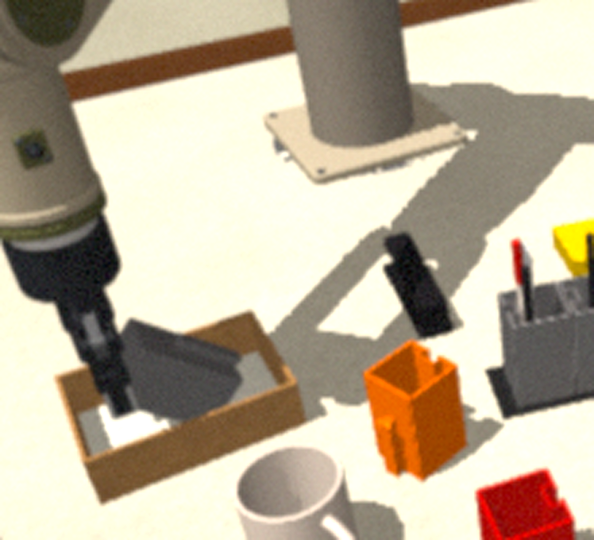

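>>> drive_tool --moves '[[[0,0,3],0],[[0,2,7],0],[[0,6,7],0],[[0,11,7],0],[[0,15,6],0],[[0,16,4],0],[[0,16,2],0],[[0,16,0.5],0]]'

```text
time: 15.87
tool_pos: [458.9, -388.1, 73.4]
tcp_rot: [-180.0, 0.0, 90.1]
ft_force: [-1.4, 0.1, 4.4]
finger_gap: 55.8
```

```bash
python3 look.py t7
```

```text
[-1.41527665  0.07942077  4.43948663] [0.13535753 0.30272897 0.05888818] [ 458.87073235 -388.09308297   73.43973971] 55.76557446389605
```

View pics/t7w.png

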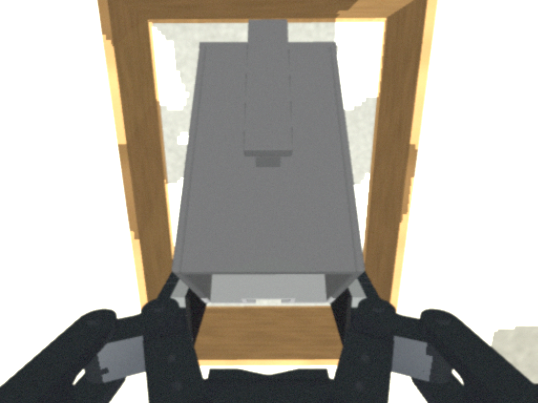

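View pics/t7s.png

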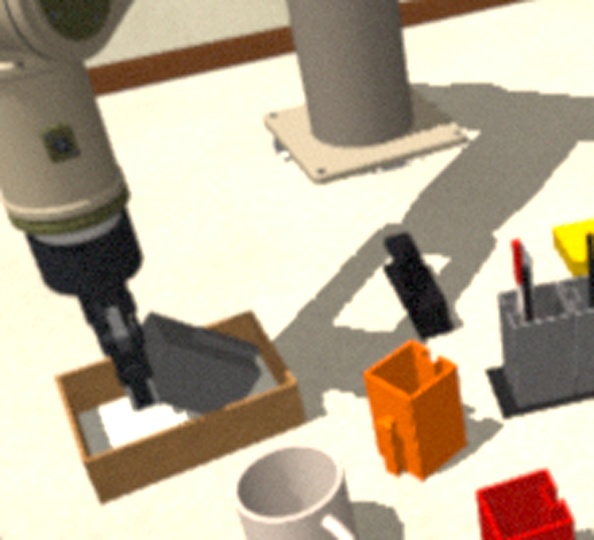

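>>> drive_tool --moves '[[[0,-2.5,-2.5],0],[[0,-5,-5],0],[[0,-7.5,-7.5],0],[[0,-10,-10.5],0],[[0,-12,-13.5],0],[[0,-14,-16.5],0],[[0,-16,-19.5],0],[[0,-17,-22],0]]'

```text
time: 16.63
tool_pos: [459.2, -406.9, 52.2]
tcp_rot: [179.9, 0.1, 90.0]
ft_force: [-0.6, -3.4, 6.5]
finger_gap: 55.7
```

```bash
python3 look.py t8
```

```text
[-0.58235158 -3.43202043  6.48168754] [-0.20521131  0.24027672  0.07318759] [ 459.19953064 -406.88308628   52.16183814] 55.71988563508739
```

View pics/t8w.png

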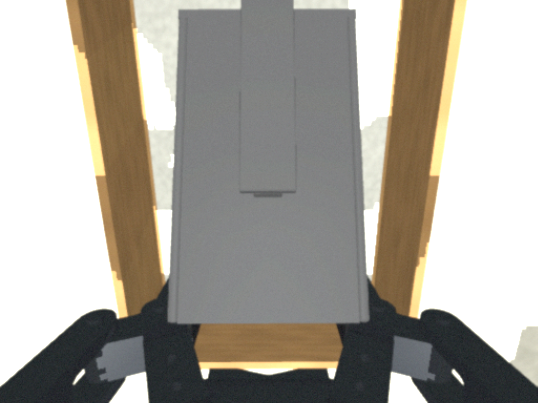

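View pics/t8s.png

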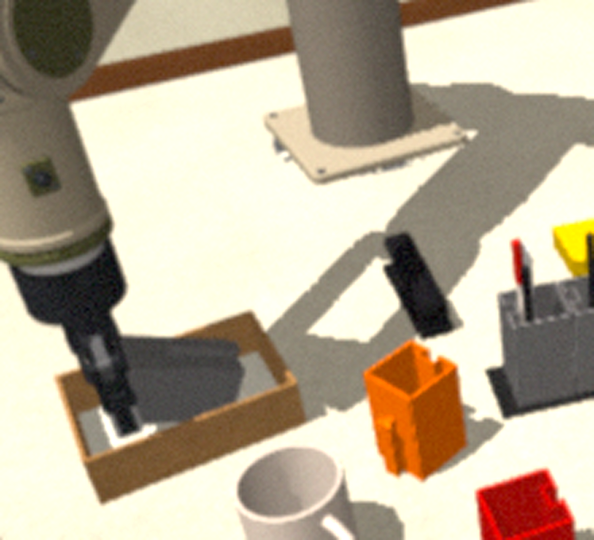

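>>> drive_tool --moves '[[[0,-1,-2.5],0],[[0,-2.2,-5],0],[[0,-3.4,-7.5],0],[[0,-4.6,-10],0],[[0,-5.6,-12.5],0],[[0,-6.6,-15],0],[[0,-7.4,-17.5],0],[[0,-8,-19.5],0]]'

```text
time: 17.4
tool_pos: [460.5, -417.2, 35.6]
tcp_rot: [179.8, 0.4, 90.0]
ft_force: [-2.2, -8.2, 17.3]
finger_gap: 55.9
```

```bash
python3 look.py t9
```

```text
[-2.19020496 -8.22620984 17.25159278] [0.07099272 0.33127871 0.12878506] [ 460.52030474 -417.18187039   35.58470405] 55.9294306560712
```

View pics/t9w.png

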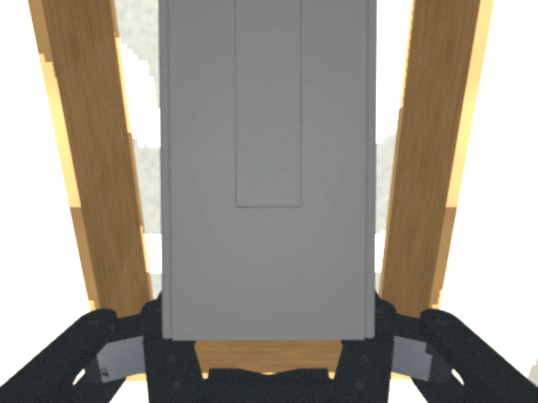

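View pics/t9s.png

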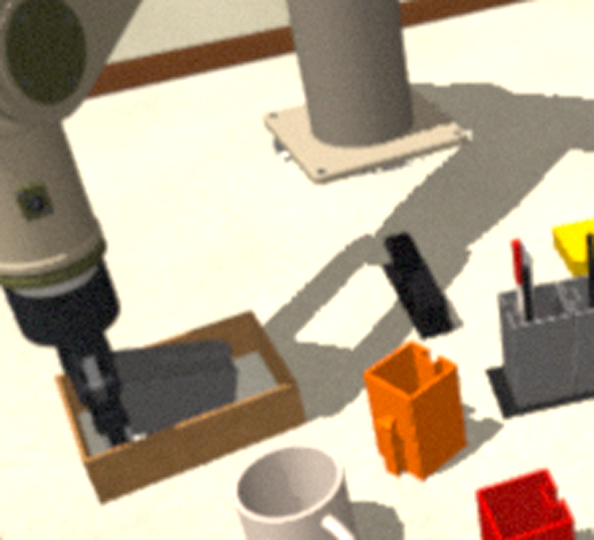

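>>> drive_tool --moves '[[[0,-1,0],0],[[0,-2,0],0],[[0,-3,0],0],[[0,-3,0],0],[[0,-3,0],0],[[0,-3,0],0],[[0,-3,0],0],[[0,-3,0],0]]'

```text
time: 18.17
tool_pos: [460.3, -417.9, 34.1]
tcp_rot: [179.8, 0.2, 90.0]
ft_force: [1.5, -1.4, 10.4]
finger_gap: 55.6
```

```bash
python3 look.py t10; python3 -c "
from bench import r
import cv2
s=r.snapshot('top');p=s['pixels'][190:290,320:430,::-1];cv2.imwrite('pics/t10t.png',cv2.resize(p,None,fx=6,fy=6,interpolation=cv2.INTER_CUBIC))"
```

```text
[ 1.50969274 -1.38137606 10.35346852] [ 0.82928688 -0.11722774 -0.07723861] [ 460.28811239 -417.92643683   34.10902273] 55.58495085851704
```

View pics/t10w.png

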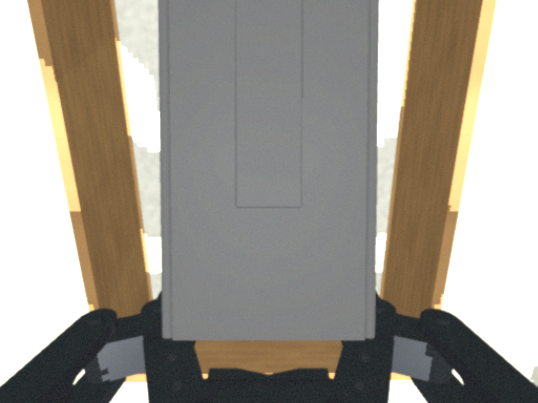

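View pics/t10t.png

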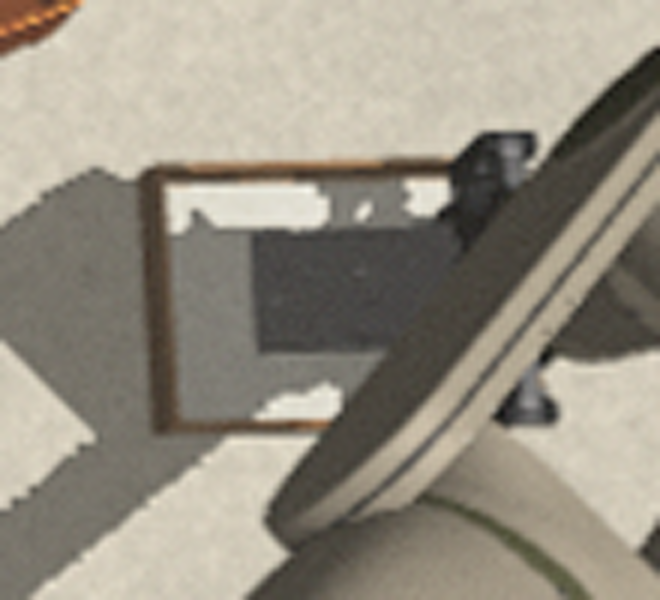

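View pics/t10s.png

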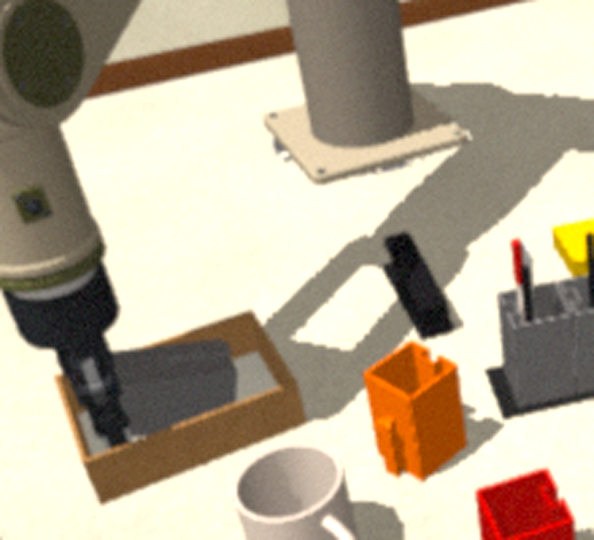

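View zoomed.

```bash
python3 - <<'E'
from h import *
d=pickle.load(open("t10.pkl","rb"))
p=d["scene"]["pixels"][190:270,40:150,::-1]
cv2.imwrite("pics/z1.png",cv2.convertScaleAbs(cv2.resize(p,None,fx=7,fy=7,interpolation=cv2.INTER_CUBIC),alpha=2.2))
s=d["scene"]
for P in ((523.8,-448,50),(523.8,-418,50),(520,-418,50),(529,-418,50),(529,-418,70),(487,-418,17),(460,-418,34)):print(P,((proj(s,P)-[40,190])*7).round(0))
E
```

```text
(523.8, -448, 50) [132. 427.]
(523.8, -418, 50) [233. 389.]
(520, -418, 50) [230. 382.]
(529, -418, 50) [236. 399.]
(529, -418, 70) [218. 353.]
(487, -418, 17) [238. 395.]
(460, -418, 34) [206. 311.]
```

View pics/z1.png

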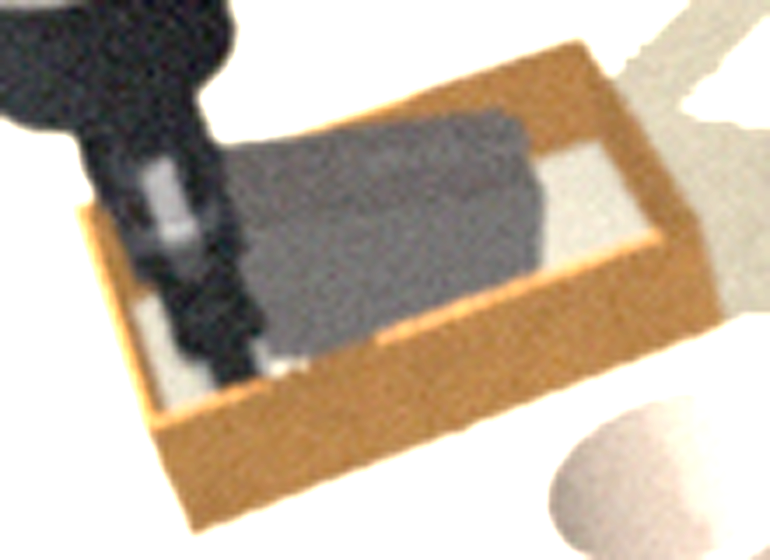

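>>> drive_tool --moves '[[[0,1,8],0],[[0,1,20],0],[[0,1,36],0],[[0,1,54],0],[[0,1,72],0],[[0,1,90],0],[[0,1,106],0],[[0,1,115],0]]' --squeeze 30

```text
time: 18.98
tool_pos: [459.3, -415.9, 149.7]
tcp_rot: [179.9, 0.1, 90.1]
ft_force: [0.8, 0.5, -2.0]
finger_gap: 55.6
```

```bash
python3 look.py t11; python3 - <<'E'
from h import *
for nm,z in (("w1",26),):
    s=pickle.load(open(nm+".pkl","rb"));im=s["pixels"];hsv=cv2.cvtColor(im,cv2.COLOR_RGB2HSV)
    m=cv2.inRange(hsv,(22,150,110),(35,255,255))
    cn=max(cv2.findContours(m,cv2.RETR_EXTERNAL,cv2.CHAIN_APPROX_NONE)[0],key=cv2.contourArea)
    print(nm,cv2.boundingRect(cn)); ap=cv2.approxPolyDP(cn,2.5,True)[:,0]
    for p in ap: print(p,ray(s,*p,26).round(1)[:2],ray(s,*p,0).round(1)[:2])
s=pickle.load(open("a.pkl","rb"))["top"];hsv=cv2.cvtColor(s["pixels"],cv2.COLOR_RGB2HSV)
m=cv2.inRange(hsv,(22,150,100),(35,255,255))
cn=max(cv2.findContours(m,cv2.RETR_EXTERNAL,cv2.CHAIN_APPROX_NONE)[0],key=cv2.contourArea)
for p in cv2.approxPolyDP(cn,2,True)[:,0]: print("top",p,ray(s,*p,26).round(1)[:2])
E
```

```text
[ 0.76936504  0.49534022 -2.01874751] [-0.08744471 -0.02982235 -0.01761159] [ 459.31966135 -415.8723328   149.68670658] 55.609949698518996
w1 (67, 117, 69, 62)
[127 117] [479.1 131.2] [468.7 131.8]
[ 67 119] [406.9 145.7] [391.7 147.3]
[ 78 178] [390.6  73.1] [374.4  69.8]
[135 176] [463.3  58.8] [451.8  54.6]
top [211 236] [476.  128.5]
top [206 259] [408.9 143.1]
top [229 261] [401.8  75.7]
top [225 263] [396.3  87.5]
top [230 264] [393.1  72.9]
top [231 256] [416.2  69.8]
top [227 257] [413.6  81.5]
top [232 251] [430.8  66.7]
top [225 249] [437.   87.3]
top [224 253] [425.4  90.3]
top [222 250] [434.2  96.1]
top [226 245] [448.7  84.2]
top [232 249] [436.6  66.7]
top [234 241] [460.   60.6]
```

View pics/t11w.png

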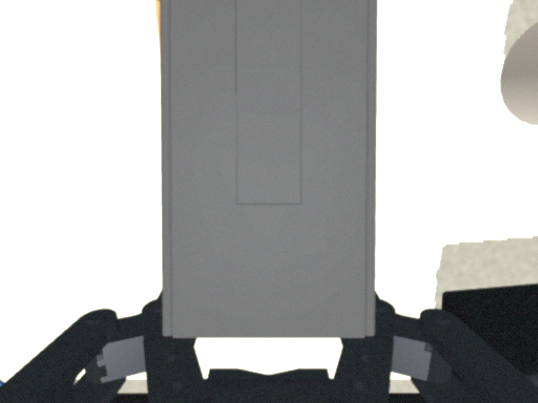

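View pics/t11s.png

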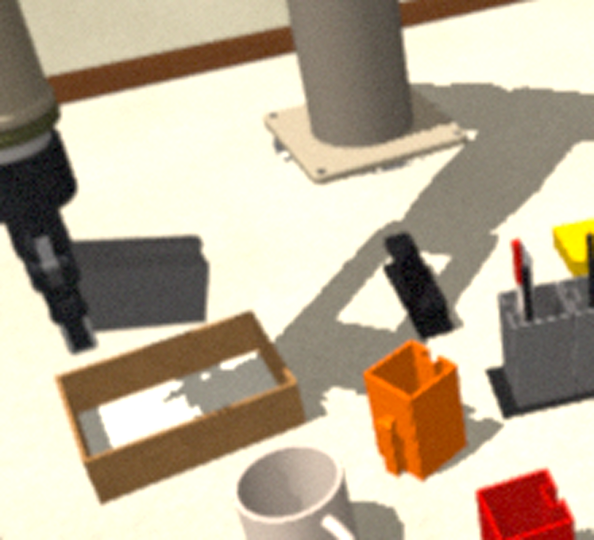

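```bash
python3 - <<'E'
from h import *
d=pickle.load(open("t11.pkl","rb"))
p=d["scene"]["pixels"][160:215,30:115,::-1]
cv2.imwrite("pics/z2.png",cv2.convertScaleAbs(cv2.resize(p,None,fx=9,fy=9,interpolation=cv2.INTER_CUBIC),alpha=2.2))
E
```

```text
(no output)
```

View pics/z2.png

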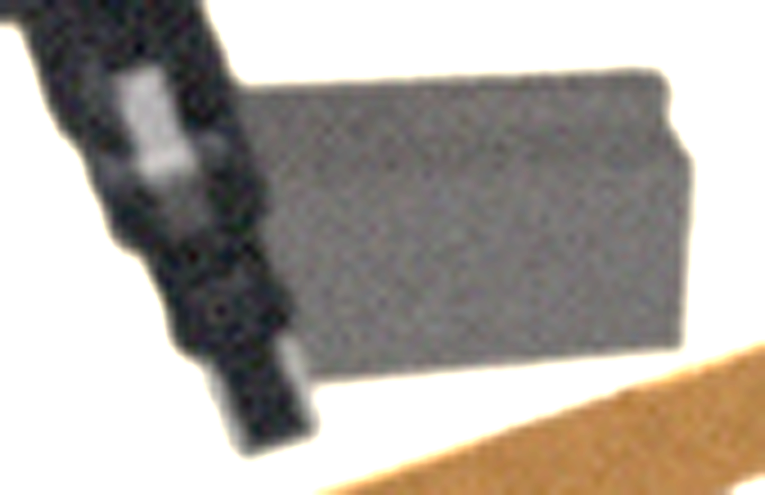

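```bash
cat >> h.py <<'E'
def rayx(s,u,v,x):
    K=s["camera_matrix"];M=R.from_euler('xyz',s["orientation"],degrees=True).as_matrix()
    d=M@np.linalg.inv(K)@np.array([u,v,1.]);c=np.array(s["xyz"])
    return c+d*(x-c[0])/d[0]
E
python3 - <<'E'
from h import *
s=pickle.load(open("t11.pkl","rb"))["scene"]
P={}
for n,x,y,X in (("e",682,348,487),("low",318,382,487),("up",690,158,487),("tipL",245,452,501),("tipR",312,430,501),("tipRin",318,420,487)):
    P[n]=rayx(s,30+x/9-.45,160+y/9-.45,X);print(n,P[n].round(1))
a=P["low"]-P["e"];print("slope deg",np.degrees(np.arctan2(a[2],-a[1])))
b=P["up"]-P["e"];print(np.linalg.norm(b),np.degrees(np.arctan2(b[1],b[2])))
E
```

```text
e [ 487.  -321.   118.7]
low [ 487.  -401.9  142.5]
up [ 487.  -306.4  172. ]
tipL [ 501.  -421.8  139.3]
tipR [ 501.  -406.9  139.3]
tipRin [ 487.  -404.9  132.1]
slope deg 16.384758128537293
55.19588824462656 15.365573696962848
```

>>> drive_tool --moves '[[[-1,12,0],-0.5],[[-3,36,0],-1.5],[[-6,68,0],-3],[[-9,103,0],-4.5],[[-12,138,0],-6],[[-15,173,0],-7.5],[[-18,208,0],-9],[[-21,243,0],-10]]'

```text
time: 19.75
tool_pos: [436.5, -170.4, 145.6]
tcp_rot: [-179.9, -0.0, 79.9]
ft_force: [1.2, 0.9, -0.6]
finger_gap: 55.4
```

>>> drive_tool --moves '[[[-3,35,0],-0.5],[[-6,70,0],-1],[[-9,105,0],-1.5],[[-12,140,0],-2],[[-14,172,-5],-2.6],[[-16,196,-12],-2.6],[[-17,209,-20],-2.6],[[-17,212,-27],-2.6]]'

```text
time: 20.42
tool_pos: [419.5, 41.8, 118.4]
tcp_rot: [-179.9, -0.0, 77.6]
ft_force: [0.3, 0.1, -1.7]
finger_gap: 55.7
```

```bash
python3 look.py t12; python3 - <<'E'
from h import *
d=pickle.load(open("t12.pkl","rb"))
p=d["scene"]["pixels"][110:220,190:320,::-1]
cv2.imwrite("pics/z3.png",cv2.convertScaleAbs(cv2.resize(p,None,fx=6,fy=5.4,interpolation=cv2.INTER_CUBIC),alpha=1.6))
E
```

```text
[ 0.27939419  0.13021407 -1.74945167] [-0.07014246 -0.05621691 -0.01369223] [419.49809816  41.81781207 118.43384926] 55.70363347017794
```

View pics/z3.png

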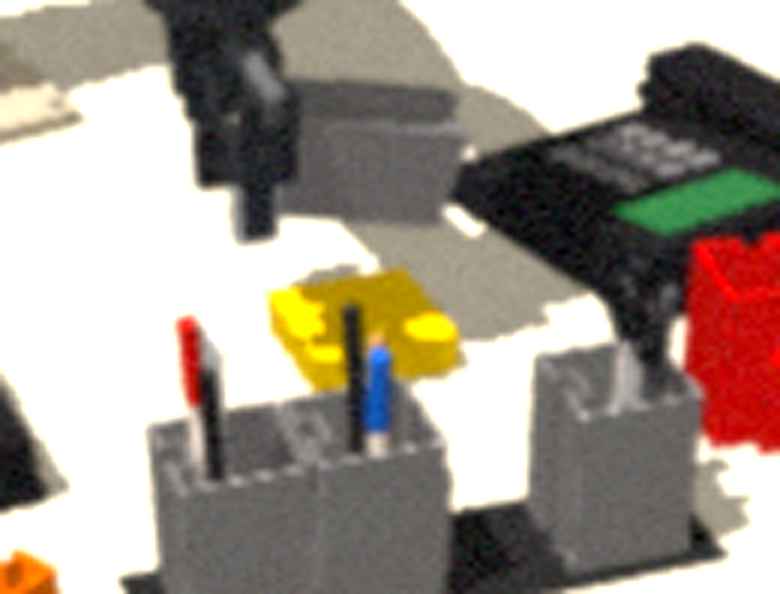

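View pics/t12w.png

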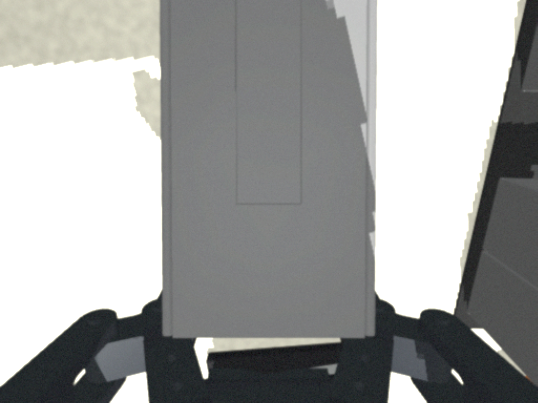

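>>> drive_tool --moves '[[[0,0,-8],0],[[0,0,-18],0],[[0,0,-29],0],[[0,0,-40],0],[[0,0,-50],0],[[0,0,-57],0],[[0,0,-60],0],[[0,0,-61],0]]' --squeeze 20

```text
time: 21.18
tool_pos: [420.3, 39.7, 58.2]
tcp_rot: [-179.9, 0.0, 77.4]
ft_force: [0.0, 0.3, -1.5]
finger_gap: 55.2
```

```bash
cat > look2.py <<'E'
import sys
from bench import r
from h import *
k=sys.argv[1];z=r.sense();s=r.snapshot("scene");pickle.dump(s,open(k+".pkl","wb"))
p=s["pixels"][130:200,200:290,::-1]
cv2.imwrite(f"pics/{k}.png",cv2.convertScaleAbs(cv2.resize(p,None,fx=8,fy=8,interpolation=cv2.INTER_CUBIC),alpha=1.9))
print(z["ft_force"],z["wrist_torque"],z["tool_pos"],z["finger_gap"])
E
python3 look2.py n1
```

```text
[ 0.01857533  0.33683373 -1.48130081] [-0.07877286 -0.00159394  0.09538912] [420.27284677  39.66283073  58.20824209] 55.18823263444467
```

View pics/n1.png

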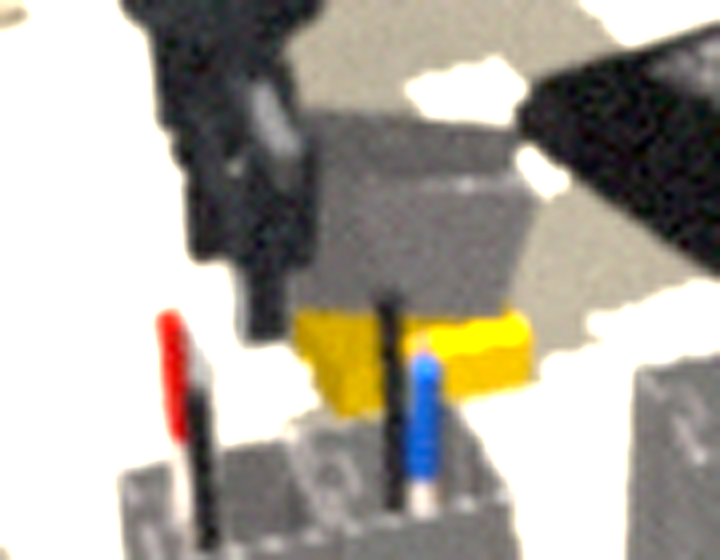

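>>> drive_tool --moves '[[[0,0,-2],0],[[0,0,-3.5],0],[[0,0,-5],0],[[0,0,-6.5],0],[[0,0,-8],0],[[0,0,-9],0],[[0,0,-10],0],[[0,0,-10],0]]'

```text
time: 21.9
tool_pos: [423.7, 39.4, 51.8]
tcp_rot: [179.7, -0.1, 77.4]
ft_force: [-1.0, -4.3, 14.1]
finger_gap: 55.4
```

```bash
python3 look2.py n2
```

```text
[-0.98224706 -4.30480938 14.10484961] [0.63876479 0.11381229 0.11579269] [423.65067697  39.42720611  51.8193227 ] 55.382123777005724
```

View pics/n2.png

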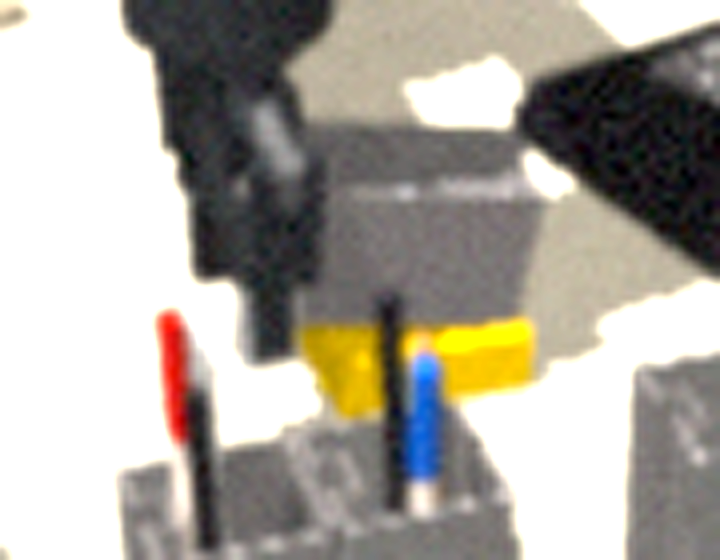

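>>> drive_tool --moves '[[[0,-0.5,-1],0],[[0,-1,-2],0],[[0,-1,-3],0],[[0,-1,-4],0],[[0,-1,-5],0],[[0,-1,-6],0],[[0,-1,-6.5],0],[[0,-1,-6.5],0]]'

```text
time: 22.62
tool_pos: [423.5, 38.6, 45.0]
tcp_rot: [179.7, -0.1, 77.4]
ft_force: [-1.8, -3.7, 10.4]
finger_gap: 54.6
```

```bash
python3 look2.py n3
```

```text
[-1.79858368 -3.6620512  10.3527001 ] [ 0.56803968 -0.16738239  0.05449993] [423.46010354  38.56195598  44.98858007] 54.61661143145663
```

View pics/n3.png

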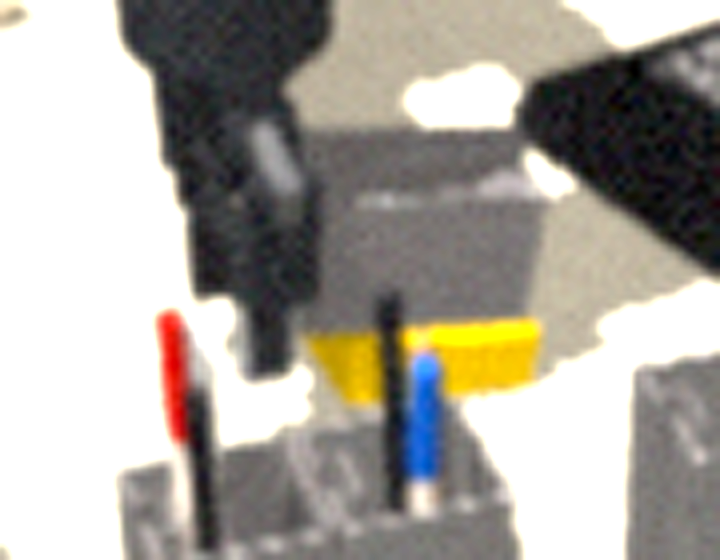

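>>> drive_tool --moves '[[[0,-0.3,-1],0],[[0,-0.6,-2],0],[[0,-0.6,-3],0],[[0,-0.6,-4],0],[[0,-0.6,-5],0],[[0,-0.6,-6],0],[[0,-0.6,-6.5],0],[[0,-0.6,-6.5],0]]'

```text
time: 23.33
tool_pos: [420.6, 38.2, 35.9]
tcp_rot: [-180.0, 0.0, 77.5]
ft_force: [0.2, -0.7, -0.1]
finger_gap: 49.9
```

```bash
python3 look2.py n4; python3 -c "
from bench import r
import cv2,pickle
s=r.snapshot('wrist');pickle.dump(s,open('n4w.pkl','wb'));cv2.imwrite('pics/n4w.png',cv2.convertScaleAbs(s['pixels'][:,:,::-1],alpha=1.5))
s=r.snapshot('top');pickle.dump(s,open('n4t.pkl','wb'));p=s['pixels'][210:290,180:290,::-1];cv2.imwrite('pics/n4t.png',cv2.resize(p,None,fx=6,fy=6))"
```

```text
[ 0.18288425 -0.73370288 -0.12860087] [-0.0205887   0.02858905 -0.05236832] [420.58156526  38.18202918  35.8756018 ] 49.88701541619206
```

View pics/n4.png

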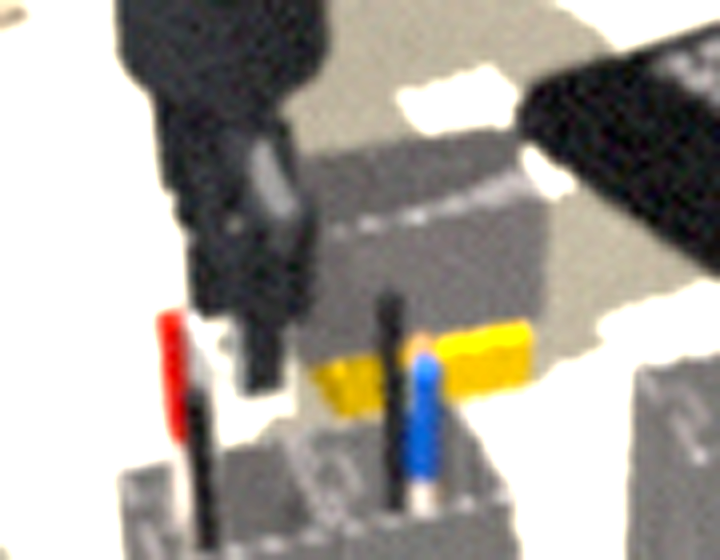

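View pics/n4w.png

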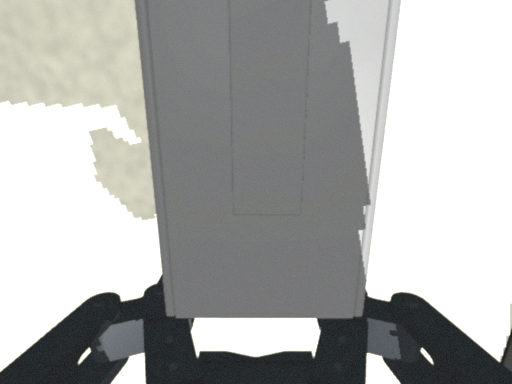

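View pics/n4t.png

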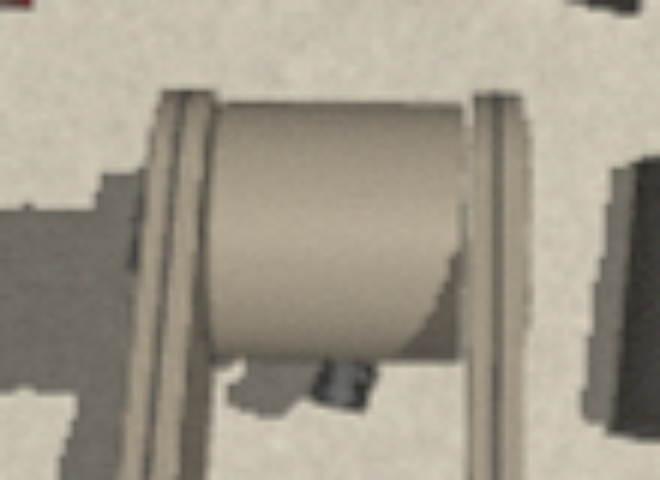

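>>> drive_tool --moves '[[[0,0,5],0],[[0,0,20],0],[[0,0,45],0],[[0,0,75],0],[[0,20,105],0],[[8,45,130],0],[[14,65,140],0],[[14,65,140],0]]' --fingers 74

```text
time: 24.15
tool_pos: [437.7, 106.1, 180.7]
tcp_rot: [179.6, -0.2, 77.6]
ft_force: [1.2, 0.3, -0.7]
finger_gap: 73.9
```

```bash
python3 look2.py n5; python3 -c "
from bench import r
import cv2,pickle
s=r.snapshot('wrist');pickle.dump(s,open('n5w.pkl','wb'));cv2.imwrite('pics/n5w.png',cv2.convertScaleAbs(cv2.resize(s['pixels'][:,:,::-1],(800,600)),alpha=1.3));print(r.sense()['tool_pos'])"
```

```text
[ 1.19913869  0.30076551 -0.6738234 ] [ 0.03676524  0.0413351  -0.00549317] [437.73071849 106.07176278 180.7319699 ] 73.87266761296699
[435.13847584 103.60322275 176.84942097]
```

View pics/n5.png

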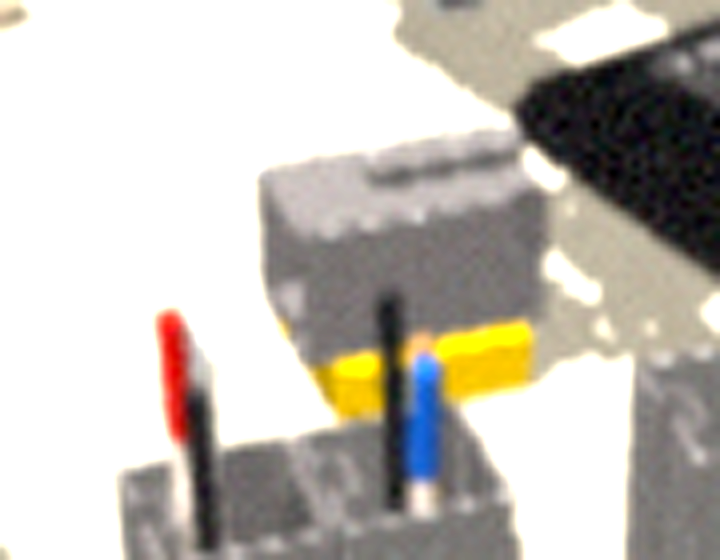

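View pics/n5w.png

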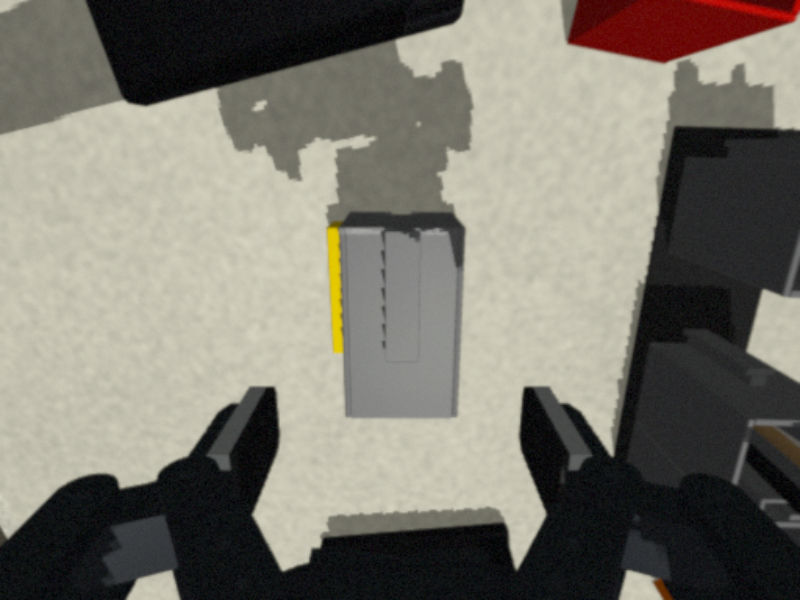

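```bash
python3 - <<'E'
from h import *
s=pickle.load(open("n5w.pkl","rb"));k=.64
q=lambda u,v,z=82:ray(s,u*k-.2,v*k-.2,z)[:2]
A,B,C,D=q(345,416),q(458,416),q(341,228),q(463,228)
print(A,B,C,D,np.linalg.norm(A-B),np.linalg.norm(C-D),np.linalg.norm((A+B-C-D)/2))
ax=((C+D)-(A+B))/2;print("axis yaw",np.degrees(np.arctan2(ax[1],ax[0])));print("centre",(A+B+C+D)/4, "rim mid",(A+B)/2)
print("block edge L", q(328,223,26),q(334,352,26))
print(s["xyz"],s["orientation"])
E
```

```text
[399.87079762  60.2243865 ] [454.86098855  48.06333876] [421.24070399 151.50457675] [473.80170797 139.9570978 ] 56.31884391984396 53.81452786926711 93.77851866003256
axis yaw 77.58889477888852
centre [437.44354953  99.93734995] rim mid [427.36589309  54.14386263]
block edge L [406.77285498 148.48445889] [390.4872001   73.02743146]
[452.91045169 179.66754098 299.80898609] [162.42515748  -0.18436533 -12.36180604]
```

>>> drive_tool --moves '[[[2.5,-2.5,-10],0],[[2.5,-2.5,-30],0],[[2.5,-2.5,-52],0],[[2.5,-2.5,-74],0],[[2.5,-2.5,-94],0],[[2.5,-2.5,-108],0],[[2.5,-2.5,-115],0],[[2.5,-2.5,-116],0]]'

```text
time: 24.92
tool_pos: [434.9, 99.5, 57.1]
tcp_rot: [-179.7, 0.1, 77.4]
ft_force: [-0.3, -0.6, -0.0]
finger_gap: 74.2
```

>>> drive_tool --moves '[[[0,0,0],0],[[0,0,0],0],[[0,0,0],0],[[0,0,0],0],[[0,0,0],0],[[0,0,0],0],[[0,0,0],0],[[0,0,0],0]]' --fingers 50 --squeeze 30

```text
time: 25.58
tool_pos: [437.5, 100.7, 60.4]
tcp_rot: [180.0, -0.0, 77.5]
ft_force: [-0.4, 0.3, 0.6]
finger_gap: 55.6
```

>>> drive_tool --moves '[[[0,0,1],0],[[0,0,3],0],[[0,0,7],0],[[0,0,14],0],[[0,0,25],0],[[0,0,40],0],[[0,0,56],0],[[0,0,65],0]]'

```text
time: 26.25
tool_pos: [438.6, 100.7, 128.1]
tcp_rot: [179.8, -0.1, 77.4]
ft_force: [0.4, -0.3, -1.1]
finger_gap: 55.5
```

```bash
python3 look2.py n6; python3 -c "
from bench import r
import cv2,pickle
s=r.snapshot('wrist');pickle.dump(s,open('n6w.pkl','wb'));cv2.imwrite('pics/n6w.png',cv2.convertScaleAbs(s['pixels'][:,:,::-1],alpha=1.3));print(r.sense()['tool_pos'])"
```

```text
[ 0.44876783 -0.33970777 -1.06346779] [-0.01661272 -0.00755553 -0.03356038] [438.58183376 100.72916221 128.12546422] 55.474012776238155
[439.24112683 100.82353609 128.00579282]
```

View pics/n6.png

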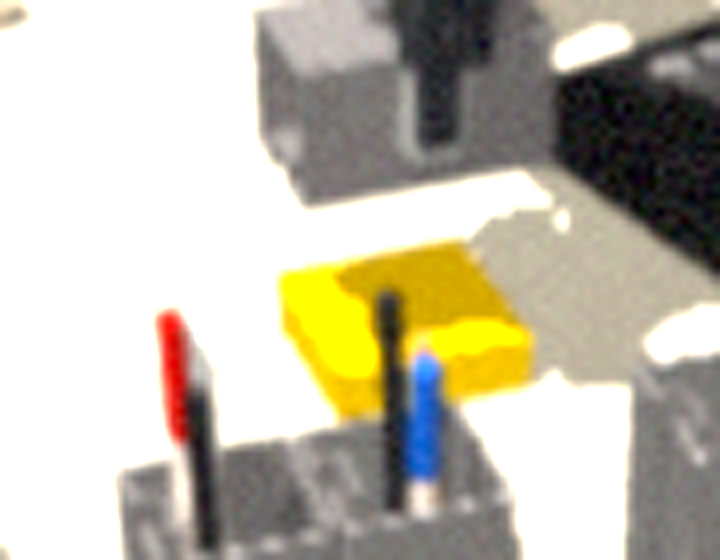

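View pics/n6w.png

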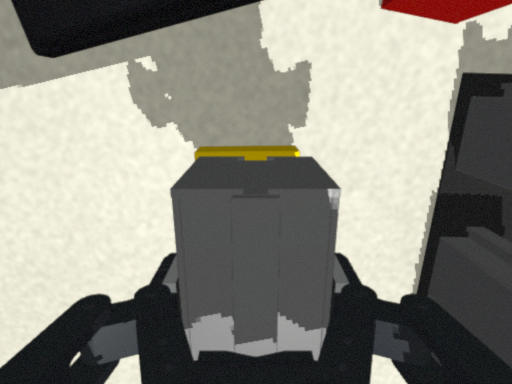

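>>> drive_tool --moves '[[[1,-12,3],0.5],[[2,-36,8],1.5],[[4,-68,12],3],[[6,-103,15],4.5],[[7,-138,15],6],[[9,-173,15],7.5],[[10,-208,15],9],[[12,-243,15],10]]'

```text
time: 27.02
tool_pos: [448.7, -143.9, 139.5]
tcp_rot: [-180.0, -0.0, 87.5]
ft_force: [0.5, 0.7, -0.9]
finger_gap: 55.7
```

>>> drive_tool --moves '[[[1,-35,0],0.5],[[3,-70,0],1],[[4,-105,0],1.5],[[6,-140,0],2],[[8,-172,0],2.5],[[9,-198,0],2.5],[[9.5,-213,-3],2.5],[[9.5,-216.3,-10],2.5]]'

```text
time: 27.68
tool_pos: [458.7, -361.8, 130.2]
tcp_rot: [180.0, 0.1, 89.8]
ft_force: [0.9, -1.1, -1.4]
finger_gap: 55.4
```

```bash
python3 look.py m1; python3 -c "
from bench import r
print(r.sense()['tool_pos'],r.sense()['tcp_rot'])"
```

```text
[ 0.86227022 -1.07704082 -1.35529724] [ 0.0088759  -0.03184828 -0.00662179] [ 458.73920815 -361.78230618  130.22610979] 55.43901641659992
[ 457.65663585 -358.21455613  127.72626655] [-1.79847375e+02 -1.56560550e-01  8.98706247e+01]
```

View pics/m1w.png

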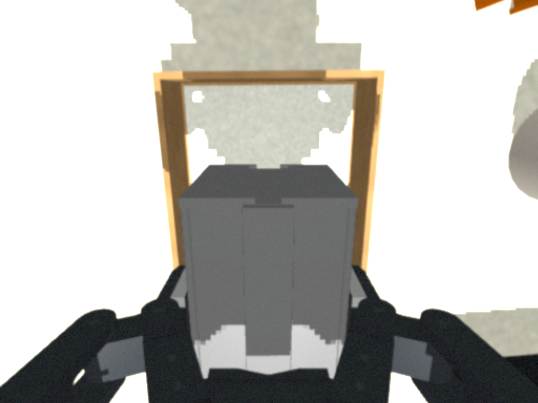

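View pics/m1s.png

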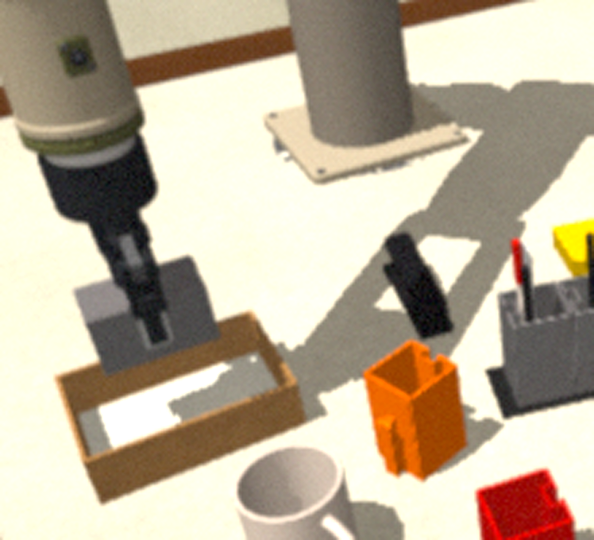

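>>> drive_tool --moves '[[[0,0,-8],0],[[0,0,-22],0],[[0,0,-38],0],[[0,0,-54],0],[[0,0,-68],0],[[0,0,-79],0],[[0,0,-85],0],[[0,0,-86],0]]'

```text
time: 28.45
tool_pos: [458.2, -357.1, 42.5]
tcp_rot: [-179.9, -0.1, 90.0]
ft_force: [-0.5, -0.1, -2.0]
finger_gap: 55.6
```

>>> drive_tool --moves '[[[0,0,-1],0],[[0,0,-2],0],[[0,0,-3],0],[[0,0,-4],0],[[0,0,-5],0],[[0,0,-5.5],0],[[0,0,-5.5],0],[[0,0,-5.5],0]]'

```text
time: 29.12
tool_pos: [458.9, -358.7, 38.7]
tcp_rot: [180.0, 0.0, 89.9]
ft_force: [-0.4, -0.5, -1.0]
finger_gap: 56.0
```

```bash
python3 look.py m2
```

```text
[-0.37560294 -0.54212665 -0.98015182] [-0.01878711 -0.01247537  0.01282456] [ 458.89422772 -358.72383778   38.73178821] 56.01492965500758
```

View pics/m2s.png

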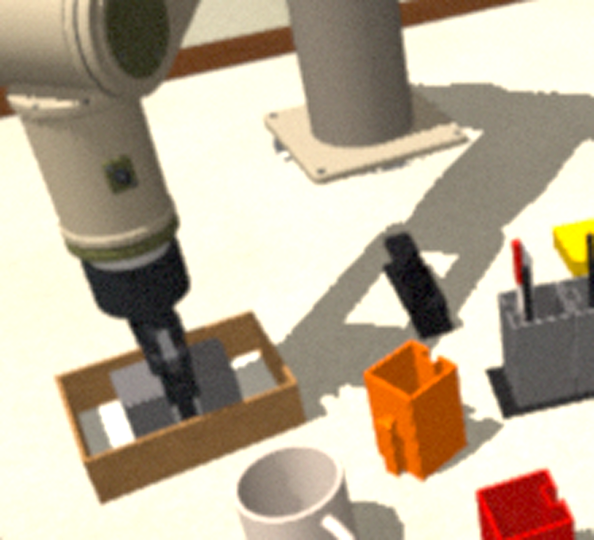

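Not yet in contact (weight still hanging); creep down.

>>> drive_tool --moves '[[[0,0,-0.3],0],[[0,0,-0.6],0],[[0,0,-0.9],0],[[0,0,-1.2],0],[[0,0,-1.2],0],[[0,0,-1.2],0],[[0,0,-1.2],0],[[0,0,-1.2],0]]'

```text
time: 29.88
tool_pos: [459.1, -358.9, 38.4]
tcp_rot: [180.0, 0.0, 90.0]
ft_force: [-3.4, 2.6, 6.8]
finger_gap: 55.6
```

>>> drive_tool --moves '[[[0,0,0.5],0],[[0,0,0.8],0],[[0,0,0.8],0],[[0,0,0.8],0],[[0,0,0.8],0],[[0,0,0.8],0],[[0,0,0.8],0],[[0,0,0.8],0]]' --fingers 62

```text
time: 30.55
tool_pos: [458.9, -358.7, 38.2]
tcp_rot: [-180.0, -0.0, 89.9]
ft_force: [0.1, 0.2, 0.6]
finger_gap: 62.1
```

>>> drive_tool --moves '[[[0,0,2],0],[[0,0,6],0],[[0,0,14],0],[[0,0,26],0],[[0,0,42],0],[[0,0,62],0],[[0,0,84],0],[[0,0,106],0]]'

```text
time: 31.22
tool_pos: [459.0, -358.7, 146.6]
tcp_rot: [180.0, 0.0, 90.0]
ft_force: [0.1, -0.1, -0.7]
finger_gap: 62.2
```

>>> drive_tool --moves '[[[0,8,20],0],[[0,24,40],0],[[0,48,60],0],[[0,78,72],0],[[0,108,80],0],[[0,130,80],0],[[0,140,80],0],[[0,140,80],0]]'

```text
time: 31.88
tool_pos: [459.3, -217.2, 225.6]
tcp_rot: [179.9, 0.0, 90.1]
ft_force: [-0.8, -0.2, -0.1]
finger_gap: 62.3
```

```bash
python3 - <<'E'
from bench import r
import cv2,pickle
d={}
for n in ("scene","top","wrist"):
    s=r.snapshot(n);d[n]=s
    cv2.imwrite(f"pics/f_{n}.png",cv2.convertScaleAbs(cv2.resize(s["pixels"][:,:,::-1],(800,600),interpolation=cv2.INTER_CUBIC),alpha=1.4))
pickle.dump(d,open("f.pkl","wb"))
p=d["scene"]["pixels"][180:275,40:160,::-1]
cv2.imwrite("pics/f_z.png",cv2.convertScaleAbs(cv2.resize(p,None,fx=6,fy=6,interpolation=cv2.INTER_CUBIC),alpha=1.8))
print(r.sense()["ft_force"],r.sense()["time"])
E
```

```text
[-0.04023057  0.14563938  0.89849519] 32.0333
```

View pics/f_z.png

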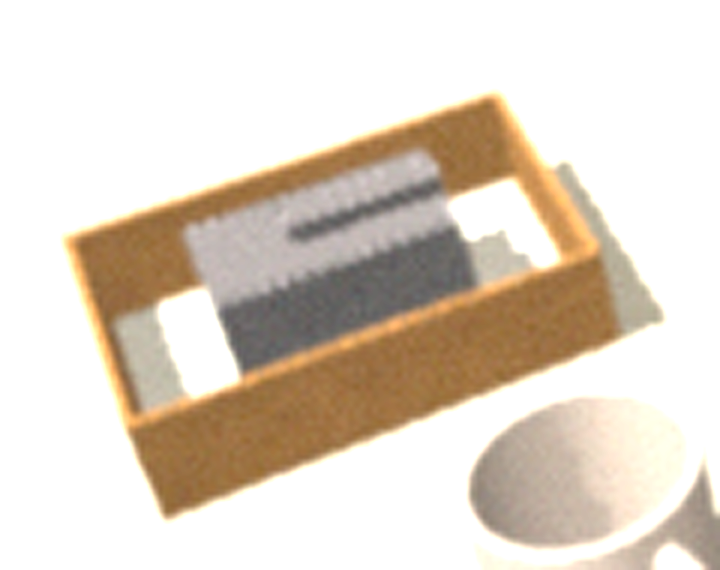

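View pics/f_top.png

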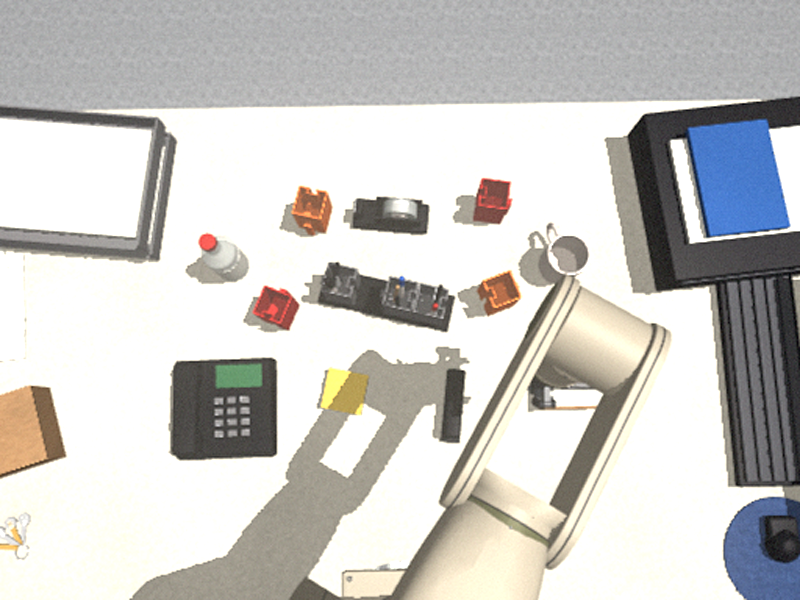

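View pics/f_scene.png

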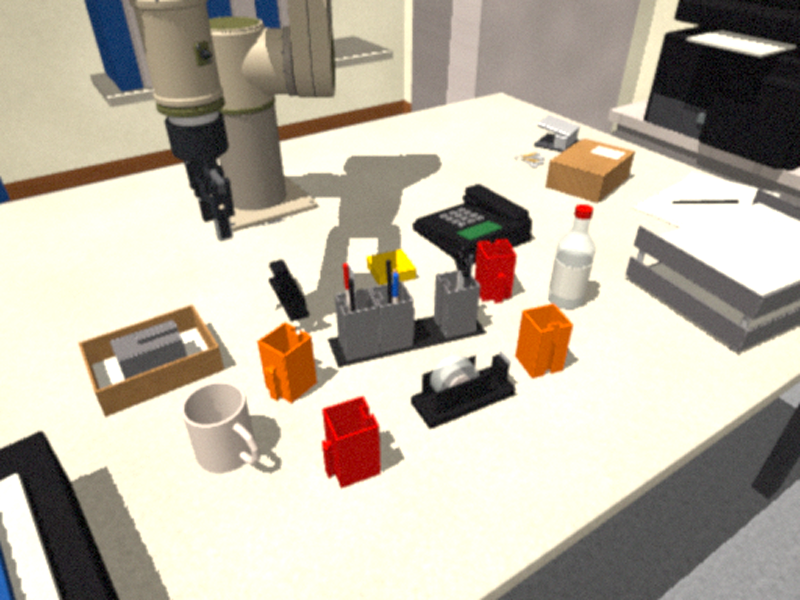

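View pics/f_wrist.png

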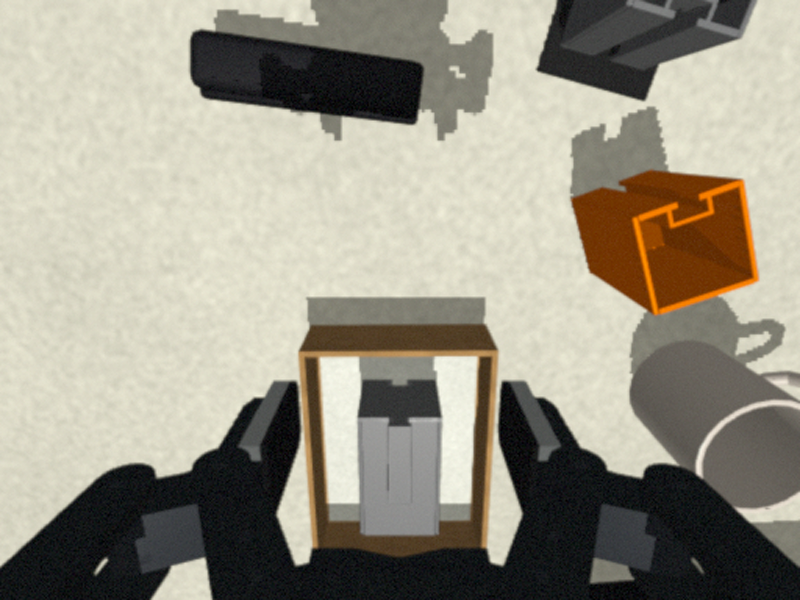

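```bash
python3 -c "
from bench import r
print(r.hand_in())"
```

```text
the job is handed in; nothing more can be done
None
```

The empty pot is lying flat on its slot face, rib up, in the middle of the box. I handed the job in at about 32 s, with the gripper clear of everything.

I lifted it straight up out of the row, and the neighbouring pots stayed standing. The tool could not tilt, so I laid the pot over in stages:
- **First tilt:** the first try, in the box, slid without tilting. Regripped towards its -y side near the rim, the pot tipped about its bottom edge to about 74° on the box floor. There the gripper was too low to finish.
- **Finish outside the box:** I pressed it flat on top of the sticky-notes block, regripped it at its middle, and lowered it level into the box. It touched down at about 7 N before I opened the fingers.

**Last checks:**
- The last scene and wrist pictures show the pot flat and square, clear of all four walls.
- By eye in the last pictures the neighbouring pots, stapler, mug, bottle and tape dispenser are where they were.
- The notes block matched its first measurement to within about 3 mm.

**What did not go cleanly:**
- While I was pressing on the notes block, the rim slipped out of the pads. The pot settled the last few millimetres by itself, on the block rather than in the box.
- The gripper's body probably touched the pot's rim during the tilt. The highest force I read was about 17 N, below the 40 N limit.
- During the tilt the gripper's knuckles came close to the tops of the box walls. I found no sign of contact, but I could not rule it out completely.

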